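Refit the filter cassette in the bench dust extractor

TASK

Put the filter cassette back into the dust extractor: tilt it, push one end in under the deep lip against the sprung bar, bring the other end down inside the shallow lip, ease it back until that end is home against the wall under the shallow lip, then press it down firmly (about 12 N) so that it lies flat and bedded on the seal of the ledges. Go gently: it must not be forced, dropped in or let snap back by the spring, and the other things on the mat stay where they are. Let go of it at the end.

Things in the scene. Friction and masses are not known exactly. Their poses are not given: they have to be found in the camera images.
- cassette: Filter cassette: flat grey plastic tray with white pleats, a rigid block 200 mm long (its x), 130 mm wide (its y), 12 mm thick, about 0.26 kg, the same either way round. Origin at the centre of its underside, z out of its top. Starts loose and flat on the cutting mat, top up. A carrying handle stands across its middle.
- handle (a point): Middle of the cassette's handle bar, 48 mm above its origin. The bar runs along the cassette's y: 80 mm long, 10 mm thick along its x, 18 mm high (39 to 57 mm above the underside), on two 10 mm posts 35 mm either side of the middle; between them it is open down to the tray's top at 12 mm.
- extractor: Portable dust extractor: fixed grey metal box, 273 mm (x) by 176 mm (y) by 84 mm high, open on top, a black hose spigot on its +x end. Origin: centre of underside, z up; the -x end (deep lip) is nearer the robot. Ledges run all round inside, 55 mm up. Above them the cavity is 134 mm wide between plain side walls (no side lips) and runs from x = -106.5 mm (rigid stops) to +106.5 mm (home wall).
- deep_lip_edge (a point): Middle of the inner edge of the deep lip, on top: x = -84.5, y = 0, z = 84 mm of the extractor. Hidden under it a steel bar, 76 mm wide, is sprung toward +x: free, its face stands at x = -91.5 mm; it takes 3.3 N to start it and 0.55 N more per mm, 11.6 N at the rigid stops. The cassette clears the shallow lip only when its end is within 3 mm of those stops.
- shallow_lip_edge (a point): Middle of the inner edge of the shallow lip, on top: x = +96.5, y = 0, z = 84 mm of the extractor. Both lips are plates 3 mm thick (undersides 81 mm up) across the whole cavity. The opening between them is 181 mm long, shorter than the cassette.
- cassette_home (a point): Where the cassette's origin lies when home, on the ledge plane: x = +6.5, y = 0, z = 55 mm of the extractor. Home, its x is parallel to the extractor's x (either way round), its end touches the home wall, its ends reach 9 mm under the deep and 10 mm under the shallow lip, its top is 14 mm below the lips, with 2 mm of play at either side.
- sprue: Flat grey-green plastic runner frame with model parts, 105 by 185 by 5 mm, loose on the mat beyond the work. Leave it alone.
- cement_jar: Small amber jar with a white cap, 42 mm across, 55 mm high, on the mat. Leave it alone.
- model_wheel: Grey-green disc-shaped model wheel, 56 mm across, 14 mm high, lying on the mat. Leave it alone.
- seal: Black rubber seal frame lining the ledges, fixed in the extractor; its top is the ledge plane on which the cassette beds, firm, giving under 1 mm. Side strips 12 mm wide run the whole length; the end strip under the deep lip is bevelled so that an edge slides over it. Origin at the middle of that plane: x = 0, y = 0, z = 55 mm of the extractor, same axes.
There are look-alikes about, which are no part of the job. There is more than one size of the cassette; the one meant has the size given above.

How it is judged (in metres and radians):
On the way:
1. the cassette, lying flat and home, is pressed down firmly (over 6 N reach the seal for 0.3 s; a push of 12 N does that) (x of cassette in the frame of cassette_home between -0.002 and 0.002 m and y of cassette in the frame of cassette_home between -0.004 and 0.004 m and z of cassette in the frame of cassette_home between -0.002 and 0.002 m and angle between cassette's own z axis and vertical below 0.02 rad and contact force between cassette and seal above 6 N), for 0.3 s.
At the end, for the whole second after the job is handed in: The released cassette lies still on the ledges, level within 1.1 degrees and within 2 mm in height, within 2 mm of home along the extractor (against the home wall, both edges under the lips), within 4 mm across, its long edges parallel to the extractor within 3 degrees (x of cassette in the frame of cassette_home between -0.002 and 0.002 m and y of cassette in the frame of cassette_home between -0.004 and 0.004 m and z of cassette in the frame of cassette_home between -0.002 and 0.002 m and angle between cassette's own z axis and vertical below 0.02 rad and angle between the x axis of cassette and the x axis of extractor, either way round below 0.05 rad and linear speed of cassette below 0.01 m/s and angular speed of cassette below 0.05 rad/s); the robot touches nothing.
It fails at once if the cassette is forced: it and the extractor (stops, walls, lips, sprung bar) press on one another with more than 25 N, or it presses on the seal with more than 30 N (contact force between cassette and extractor above 25 N or contact force between cassette and seal above 30 N).
It fails at once if the cassette moves faster than 0.2 m/s within 30 mm of home (dropped in, or let snap back by the spring) (distance between cassette and cassette_home below 0.03 m and linear speed of cassette above 0.2 m/s).
It fails at once if the robot presses on the extractor itself with more than 15 N (contact force between any of the fingers, the arm and extractor above 15 N).
It fails at once if the sprue, the jar or the wheel is moved by more than 15 mm (distance of any of sprue, cement_jar, model_wheel from where it was at the start of the episode above 0.015 m).
It also fails if it takes over 70 s, if anything falls off the work surface, if the arm or the gripper's body presses on something with over 40 N, if the wrist force passes 120 N, or if a joint passes its speed limit or range.

ROBOT

A 6-joint arm with a two-finger parallel gripper is mounted at the origin on the work surface. World frame = base frame: x ahead of the robot, y to its left, z up, the work surface at z = 0. Lengths are in m, angles in degrees, forces in N, time in s.
With the tool pointing down it reaches from about 0.35 to 0.875 m from the base axis. Payload 4.2 kg.
Tool frame: the origin (TCP) lies at the very end of the fingers, on their centre line; the grasp point (between the pads) lies 19 mm behind it; y points along the fingers, z is the direction in which the jaws open and shut, and the axes are right-handed (so a half turn about y gives the same grasp; the last joint's range is limited). The gripper opens to 87 mm and grips with 3 to 60 N. Pads are 19 mm wide; open, the fingers measure 117 mm over their backs; the gripper's body (75 mm by 190 mm) begins 51 mm behind the grasp point.
Start: joints at [-54.798, 22.042, 0.453, 0, -68.411, -14.817], TCP at [0.218, -0.586, 0.223] pointing down, gripper open.
Joint ranges: [-179.83, 179.83], [-69.29, 118.12], [-61.27, 80.66], [-181.25, 117.63], [-171.15, -9.14], [-177.46, 177.46]. Speed limits (degrees/s): [159.86, 159.86, 180, 180, 180, 180].

INTERFACE

Orientations are given as a 3x3 rotation matrix whose columns are the frame's x, y, z axes.
In Python, from station import r, eyes gives the robot as it stands.
- The arm moves only by the tool play_rows, never from a script. Its argument "deltas" is one flat list of numbers, 5 for each row, row after row: the closure in counts, from 0 (fully open) to 255 (shut), then the shift along the tool's x, y, z in mm, then the turn about the tool's y in rad. In form: [claw, tx, ty, tz, roll, claw, tx, ty, tz, roll, ...]. A call has exactly 10 rows; each row shifts and turns the commanded pose from where the row before left it, along the tool's axes as they then stand; what a row does not reach is not made up. A row lasts 1/10 s, in which the tool goes at most 50 mm and 8.59 degrees, less where a joint would pass 70% of its speed; a pose out of reach is approached as far as the arm can. A call is refused whole if a number of a shift passes 50 or a number of a turn 0.15, either way. A call with a gripper value outside its range is refused whole. The fingers move at their own pace and stop on an object; the grip force is fixed at half the most. Time passes only in rows, so rows that do not move let the fingers close, or fill a call up. It gives the time, the measured TCP pose, the force and the opening at its end, in the units of the state.
- r.sense(): the state, without advancing time (a new reading comes with each control period).
- eyes.capture(name): name is "scene" or "top"; returns a dict with "img" (400x640x3 uint8, blue, green, red), "vfov" (degrees; the focal length in pixels is half the picture's height over the tangent of half this angle, whatever the lens; pixels are square), "cx", "cy" (the principal point, pixels), "R" (3x3) and "t" (3): a world point X has camera coordinates R X + t. Camera axes: x right, y down, z forward; pixel columns grow to the right and rows downward; lengths in m; the calibration is good to about 2 mm. A picture is of the moment at which its call begins. There is no depth.
- r.finish_job(): hands the job in, once; it reports no verdict.
The state is a dict: "time_s": time; "joints": joint angles; "joint_velocities": joint speeds; "effort": joint torques, N m; "tcp_pos": TCP position; "ee_rot": TCP orientation; "wrist_force": force on the tool from outside, world axes, zero at the start; "moment": the same for the moment, N m; "gripper_width": opening from 0.0 (shut) to 1.0 (fully open).
Only numpy, scipy, OpenCV 4.12 (cv2) and the standard library are available. Lean on these libraries where they do the work, as an engineer would, in place of code of your own. Each camera call takes 0.05 s, during which the arm holds its last target.

## Working session

There is one attempt and no reset: what is moved stays moved. The work goes in short steps, Python scripts to look and compute and a tool call to move; the robot and the scene stay as the last step left them, time stands still between calls to the robot, and variables do not carry over. Pictures are saved under pics/ and viewed, and the job is handed in when it is done.

Besides the shell and the picture viewer there is one more tool, called after "Call:" as name(argument=value, ...), one argument or row to a line, values as JSON. play_rows: Moves the arm, as the interface text tells. Its arguments: {"type":"object","properties":{"deltas":{"type":"array","items":{"type":"number"}}},"required":["deltas"]}

```bash
ls -la; mkdir -p pics; python3 - <<'E'
from station import r,eyes
import cv2,numpy as np
s=r.sense(); print({k:np.round(v,3).tolist() for k,v in s.items()})
for n in("scene","top"):
    c=eyes.capture(n); cv2.imwrite(f"pics/{n}0.png",c["img"]); print(n,c["vfov"],c["cx"],c["cy"],np.round(c["R"],4).tolist(),np.round(c["t"],4).tolist())
E
```

```text
total 12
drwxr-xr-x  3 agent agent 4096 Dec  6 17:00 .
drwxr-xr-x 23 root  root  4096 Dec  6 17:00 ..
drwxr-xr-x  2 agent agent 4096 Dec  6 17:00 pics
{'time_s': 0.0, 'joints': [-54.798, 22.089, 0.38, -0.028, -68.412, -14.816], 'joint_velocities': [-0.036, 0.007, -0.022, -0.003, -0.062, 0.001], 'effort': [-0.0, -39.067, 18.74, 4.22, 0.011, -0.0], 'tcp_pos': [0.218, -0.585, 0.221], 'ee_rot': [[0.937, -0.001, -0.348], [0.348, 0.002, 0.937], [-0.0, -1.0, 0.002]], 'wrist_force': [-0.988, 0.15, 0.087], 'moment': [-0.002, -0.03, 0.002], 'gripper_width': 1.001}
scene 48.87171554593486 319.157211414015 197.8222419341295 [[0.6263, 0.7795, -0.0152], [0.6608, -0.5411, -0.5202], [-0.4137, 0.3157, -0.8539]] [-0.5302, -0.2195, 1.5612]
top 49.98302629352926 317.8106440040563 192.60697598594746 [[0.019, -0.9996, 0.0219], [-0.9974, -0.0205, -0.0698], [0.0702, -0.0206, -0.9973]] [0.1921, 0.6032, 1.286]
```

View pics/scene0.png

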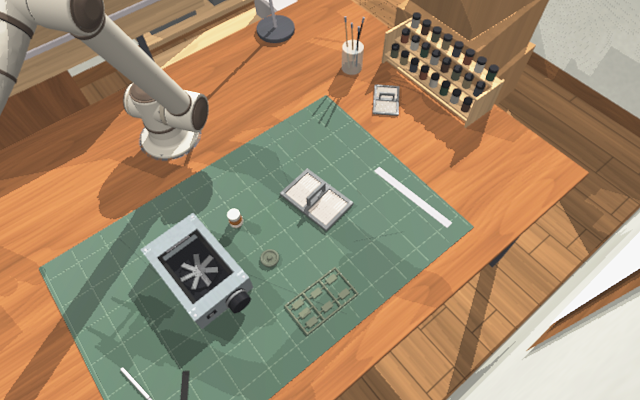

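View pics/top0.png

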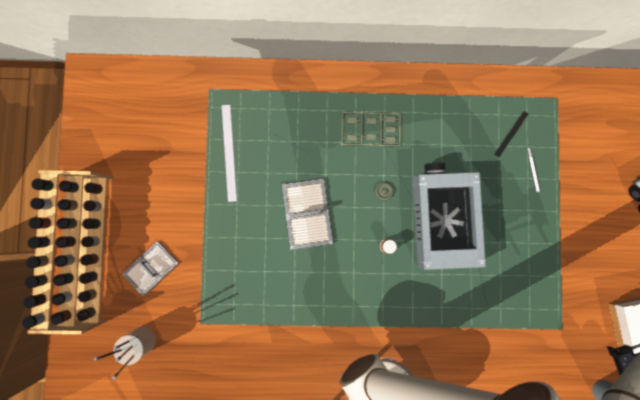

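Candidates for the cassette: the tray on the mat (top 307,214; scene 317,198), and a smaller tray off the mat (top 151,267; scene 386,99). By size it should be the first. I'll crop and measure it.

```bash
cat > h.py <<'E'
import numpy as np,cv2
def ray(c,u,v):
    f=200/np.tan(np.radians(c["vfov"]/2)); R=np.array(c["R"]);t=np.array(c["t"])
    d=R.T@np.array([(u-c["cx"])/f,(v-c["cy"])/f,1.]); return -R.T@t,d
def onz(c,u,v,z):
    o,d=ray(c,u,v); return o+d*(z-o[2])/d[2]
def proj(c,X):
    f=200/np.tan(np.radians(c["vfov"]/2)); p=np.array(c["R"])@np.array(X)+np.array(c["t"]); return np.array([c["cx"]+f*p[0]/p[2],c["cy"]+f*p[1]/p[2]])
def crop(c,u0,v0,u1,v1,k,name):
    cv2.imwrite("pics/"+name,cv2.resize(c["img"][v0:v1,u0:u1],None,fx=k,fy=k,interpolation=cv2.INTER_CUBIC))
E
python3 - <<'E'
from h import *; from station import eyes
import pickle
c=eyes.capture("top"); s=eyes.capture("scene"); pickle.dump((c,s),open("c0.pkl","wb"))
crop(c,265,165,345,265,6,"a.png"); crop(c,400,155,500,280,5,"b.png")
crop(s,270,160,360,240,7,"d.png"); crop(s,130,200,260,335,5,"e.png")
E
```

```text
(no output)
```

View pics/a.png

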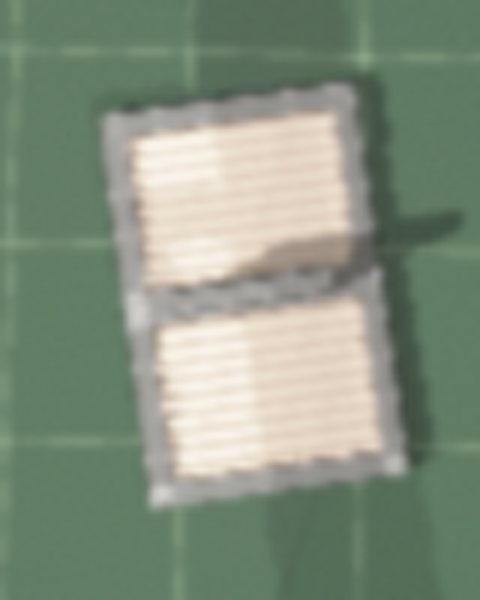

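View pics/b.png

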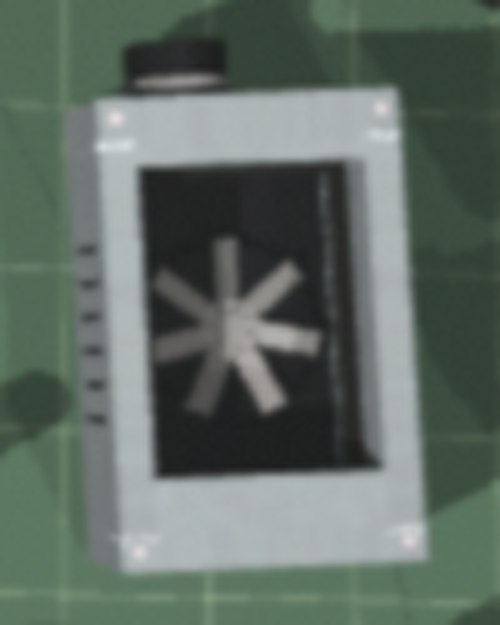

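View pics/d.png

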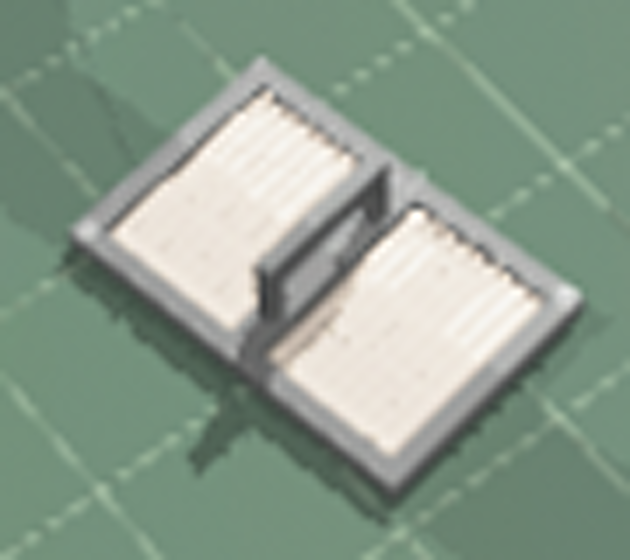

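View pics/e.png

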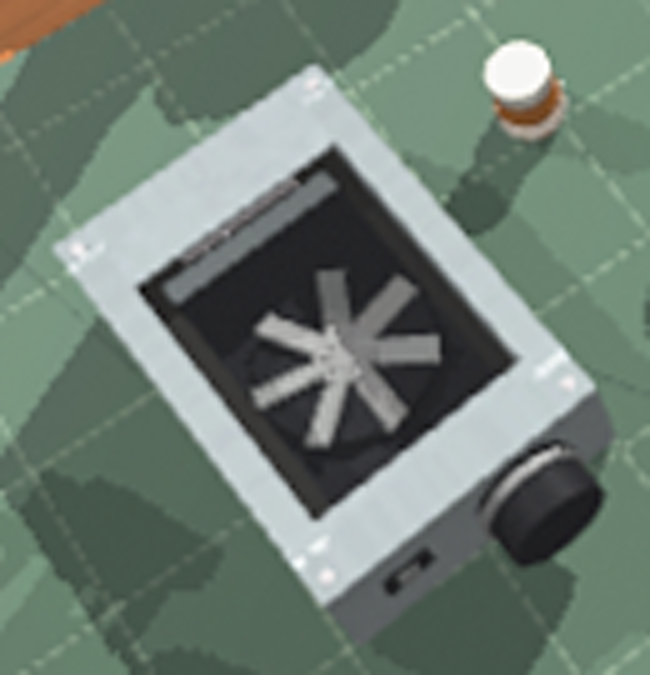

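```bash
python3 - <<'E'
from h import *; import pickle
c,s=pickle.load(open("c0.pkl","rb"))
def corners(cc,pts,u0,v0,k,z): return np.array([onz(cc,u0+(x+.5)/k-.5,v0+(y+.5)/k-.5,z) for x,y in pts])
def rep(n,P):
    print(n,np.round(P.mean(0)*1000,1),"sides",np.round([1000*np.linalg.norm(P[i]-P[(i+1)%4]) for i in range(4)],1),
     "dirs",np.round([np.degrees(np.arctan2(*(P[(i+1)%4]-P[i])[[1,0]])) for i in range(4)],2))
rep("cas top",corners(c,[(103,112),(352,82),(408,470),(155,503)],265,165,6,.012))
rep("cas scene",corners(s,[(262,57),(583,296),(395,492),(72,232)],270,160,7,.012))
rep("ext top outer",corners(c,[(95,100),(397,88),(428,557),(123,573)],400,155,5,.084))
rep("ext scene outer",corners(s,[(315,65),(597,387),(330,607),(53,247)],130,200,5,.084))
rep("ext top open",corners(c,[(140,167),(361,160),(383,466),(155,477)],400,155,5,.084))
rep("ext scene open",corners(s,[(333,147),(520,358),(317,520),(136,288)],130,200,5,.084))
for n,cc in(("top",c),("scene",s)):
    # extractor top plate: bluish light grey mask
    im=cc["img"].astype(int); b,g,r_=im[...,0],im[...,1],im[...,2]
    m=((b>150)&(abs(b-r_)<40)&(b>=r_+5)).astype(np.uint8)
    n_,l,st,ce=cv2.connectedComponentsWithStats(m)
    for i in np.argsort(-st[1:,4])[:3]+1: print(n,st[i])
    hs=cv2.cvtColor(cc["img"],cv2.COLOR_BGR2HSV); print(im[220,405+15],im[200,290])
E
```

```text
cas top [536.8 235.6  12. ] sides [127.9 199.2 128.8 199.8] dirs [ -81.88 -170.78   98.41    8.96]
cas scene [534.5 238.4  12. ] sides [198.9 130.9 200.  129.9] dirs [   8.97  -79.78 -171.3    99.77]
ext top outer [ 522.8 -184.2   84. ] sides [177.8 271.9 177.  273.1] dirs [ -86.49 -176.63   93.91    3.54]
ext scene outer [ 521.6 -181.8   84. ] sides [272.8 174.4 276.4 175.2] dirs [   3.53  -85.9  -176.3    92.95]
ext top open [ 529.1 -183.6   84. ] sides [129.8 177.5 132.7 179.2] dirs [ -87.   -176.22   93.74    2.84]
ext scene open [ 527.  -181.9   84. ] sides [178.2 132.8 179.7 131. ] dirs [   4.22  -86.21 -176.38   93.12]
top [ 419  173   66   96 2694]
[125 125 119] [204 221 233]
scene [ 140  213  109  108 2955]
scene [355  50   2   3   4]
scene [374  99   1   4   4]
[127 147 119] [162 163 162]
```

```bash
cat >> h.py <<'E'
def plan(r,x,y,z,yaw,ref=None):
    s=r.sense(); p=np.array(s["tcp_pos"]);E=np.array(s["ee_rot"]); psi=np.degrees(np.arctan2(E[1,0],E[0,0]))
    d=E.T@(np.array([x,y,z])-p)*1000
    print("tcp",np.round(p*1000,1),"yaw",round(psi,2),"tool shift mm",np.round(d,1),"roll rad",round(-np.radians(yaw-psi),4),"F",np.round(s["wrist_force"],1),"M",np.round(s["moment"],2),"w",round(float(s["gripper_width"]),3),"t",s["time_s"])
E
python3 - <<'E'
from h import *; import pickle
from station import r
c,s=pickle.load(open("c0.pkl","rb"))
f=lambda cc,x,y,u0,v0,k,z:onz(cc,u0+(x+.5)/k-.5,v0+(y+.5)/k-.5,z)
a=f(s,262,268,270,160,7,.057);b=f(s,387,165,270,160,7,.057); print(a,b,(a+b)/2,np.linalg.norm(a-b))
crop(c,285,195,340,225,14,"f.png")
plan(r,.5356,.237,.13,9)
E
```

```text
[0.54038336 0.19923835 0.057     ] [0.53328084 0.275761   0.057     ] [0.5368321  0.23749968 0.057     ] 0.07685155317723248
tcp [ 217.6 -585.5  221.9] yaw 20.38 tool shift mm [584.5  92.7 660.2] roll rad 0.1986 F [-0.2 -0.7  0.2] M [ 0.01  0.06 -0.03] w 1.003 t 0.2
```

View pics/f.png

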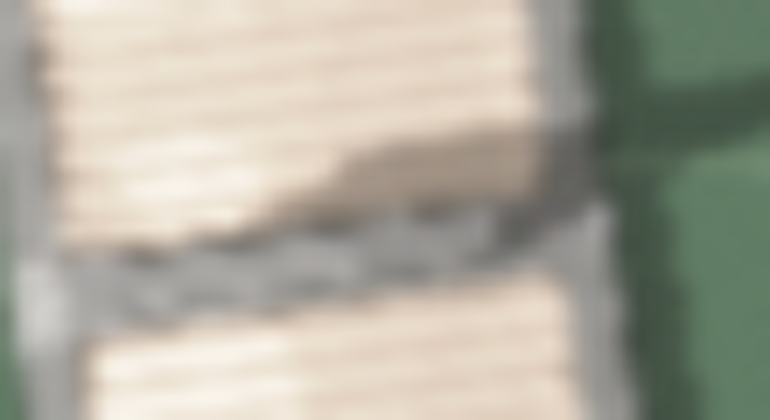

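The tray at top (307,214) measures 200 x 129 mm and has the handle, so it is the right one. Moving above it.

Call:
play_rows(
  deltas=[0,20,0,22,0,0,32,0,36,0,0,32,0,36,0,0,32,0,36,0,0,32,0,36,0,0,32,0,36,0,0,32,0,36,0,0,32,0,36,0,0,32,0,36,0,0,32,0,36,0],
)

```text
time_s: 1.2
tcp_pos: [0.3861, -0.1523, 0.2228]
ee_rot: [[0.937, 0.001, -0.348], [0.348, -0.0, 0.937], [0.001, -1.0, -0.0]]
wrist_force: [1.5, -0.5, 0.9]
gripper_width: 0.999
```

Call:
play_rows(
  deltas=[0,32,0,36,0,0,32,0,36,0,0,32,0,36,0,0,32,0,36,0,0,32,0,36,0,0,32,5,36,0,0,32,15,36,0,0,22,20,25,0,0,12,30,14,0,0,8,22,9,0],
)

```text
time_s: 2.2
tcp_pos: [0.5303, 0.2207, 0.1285]
ee_rot: [[0.937, -0.002, -0.349], [0.349, -0.001, 0.937], [-0.002, -1.0, -0.0]]
wrist_force: [0.9, 0.0, -0.1]
gripper_width: 1.001
```

Call:
play_rows(
  deltas=[0,0,0,0,0.1,0,0,0,0,0.0986,0,0,0,0,0,0,0,0,0,0,0,0,0,0,0,0,0,0,0,0,0,0,0,0,0,0,0,0,0,0,0,0,0,0,0,0,0,0,0,0],
)

```text
time_s: 3.2
tcp_pos: [0.5306, 0.2192, 0.1307]
ee_rot: [[0.988, 0.0, -0.157], [0.157, 0.0, 0.988], [0.0, -1.0, 0.0]]
wrist_force: [0.4, -0.1, 0.2]
gripper_width: 1.002
```

```bash
python3 - <<'E'
from h import *; from station import r,eyes
plan(r,.536,.237,.029,9)
c=eyes.capture("scene"); crop(c,250,90,410,250,5,"g.png")
E
```

```text
tcp [530.6 219.2 130.7] yaw 9.01 tool shift mm [  8.1 101.7  16.7] roll rad 0.0002 F [ 0.4 -0.1  0.2] M [ 0.   -0.02 -0.01] w 1.002 t 3.2
```

View pics/g.png

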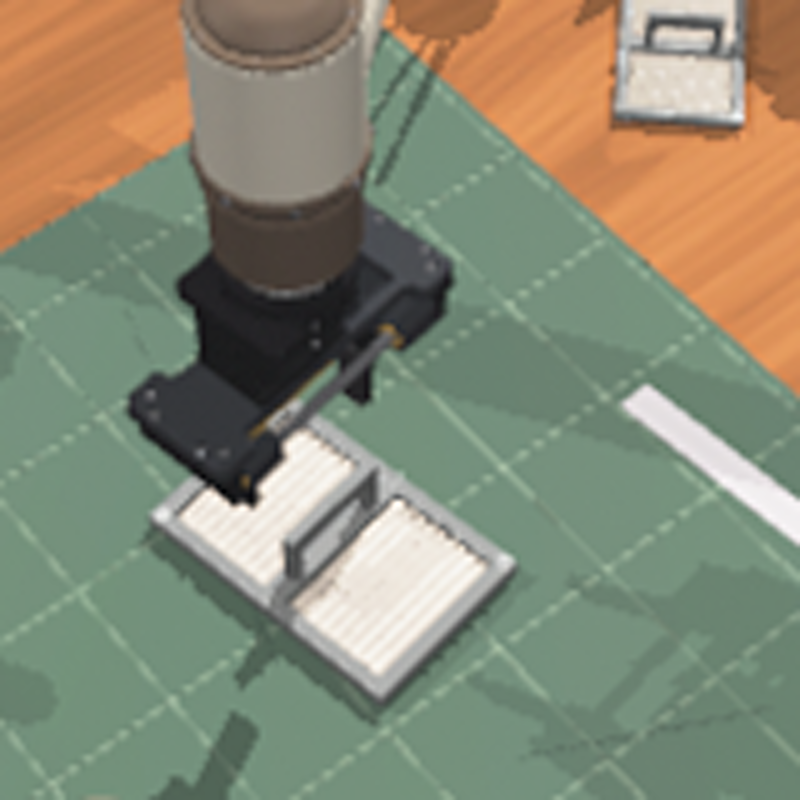

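The crop shows the open gripper behind the full-size tray, with the handle at crop (330,520). I'll descend to just above the bar and check the alignment.

Call:
play_rows(
  deltas=[0,4,0,8,0,0,4.1,0,8.7,0,0,0,15,0,0,0,0,20,0,0,0,0,20,0,0,0,0,8,0,0,0,0,0,0,0,0,0,0,0,0,0,0,0,0,0,0,0,0,0,0],
)

```text
time_s: 4.25
tcp_pos: [0.5365, 0.2375, 0.0687]
ee_rot: [[0.988, 0.002, -0.157], [0.157, 0.001, 0.988], [0.002, -1.0, 0.001]]
wrist_force: [-0.1, 0.4, -0.3]
gripper_width: 1.0
```

```bash
python3 - <<'E'
from h import *; from station import r,eyes
plan(r,.536,.237,.029,9)
c=eyes.capture("scene"); crop(c,270,130,370,240,7,"g2.png")
c=eyes.capture("top"); crop(c,265,165,345,265,6,"g3.png")
E
```

```text
tcp [536.5 237.5  68.7] yaw 9.02 tool shift mm [-0.6 39.7 -0.4] roll rad 0.0003 F [-0.1  0.4 -0.3] M [-0.04 -0.03 -0.01] w 1.0 t 4.25
```

View pics/g2.png

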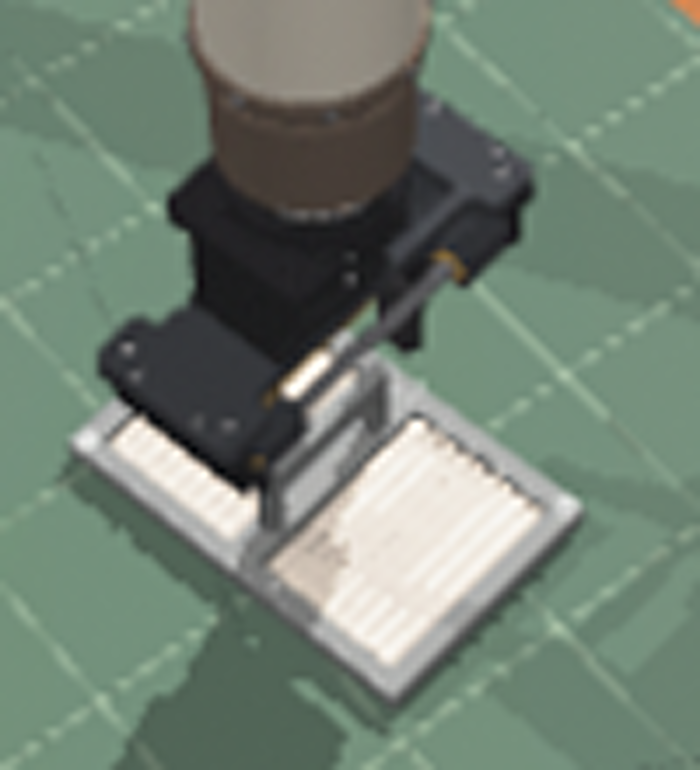

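View pics/g3.png

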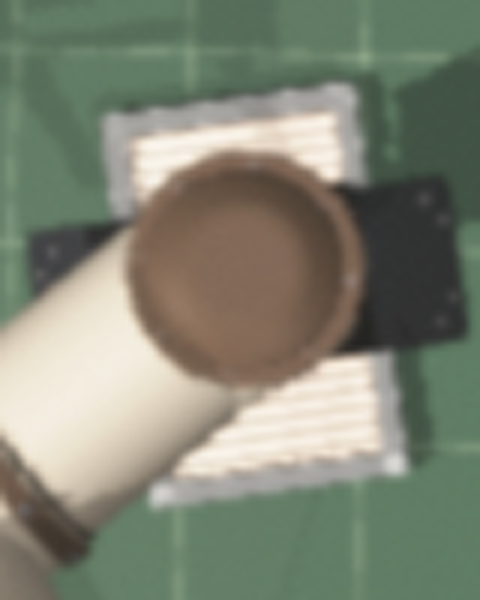

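Call:
play_rows(
  deltas=[0,0,3,0,0,0,0,3,0,0,0,0,3,0,0,0,0,3,0,0,0,0,3,0,0,0,0,3,0,0,0,0,0,0,0,0,0,0,0,0,0,0,0,0,0,0,0,0,0,0],
)

```text
time_s: 5.35
tcp_pos: [0.5361, 0.2371, 0.0499]
ee_rot: [[0.988, 0.0, -0.157], [0.157, 0.0, 0.988], [0.0, -1.0, 0.0]]
wrist_force: [0.4, 0.2, 0.3]
gripper_width: 0.999
```

```bash
python3 - <<'E'
from h import *; from station import r,eyes
plan(r,.536,.237,.029,9)
c=eyes.capture("scene"); crop(c,270,130,370,240,7,"g4.png")
E
```

```text
tcp [536.1 237.1  49.9] yaw 9.01 tool shift mm [-0.1 20.9 -0.1] roll rad 0.0002 F [0.4 0.2 0.3] M [ 0.02 -0.01 -0.  ] w 0.999 t 5.35
```

View pics/g4.png

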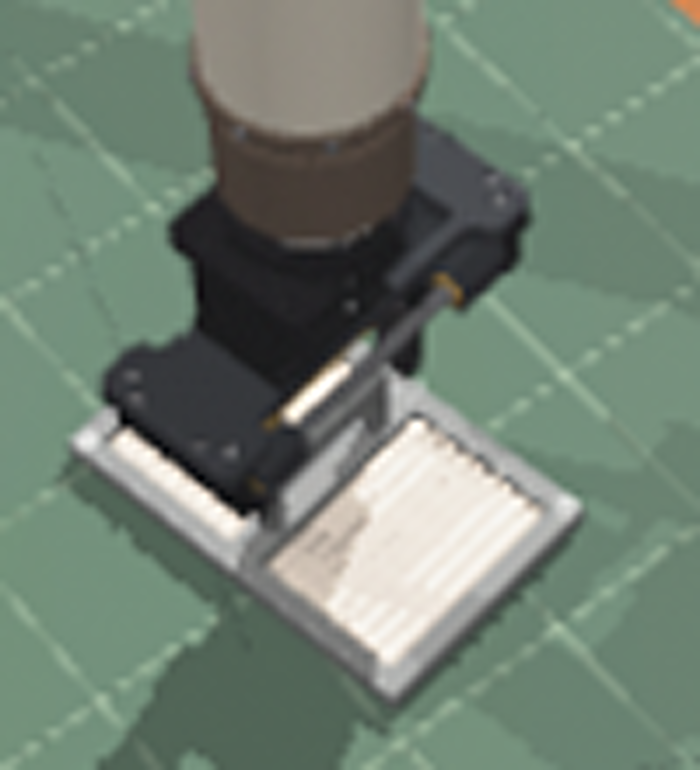

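No contact so far. I'll finish the descent and close on the bar ends.

Call:
play_rows(
  deltas=[0,0,5,0,0,0,0,5,0,0,0,0,5,0,0,0,0,5,0,0,0,0,0,0,0,40,0,0,0,0,80,0,0,0,0,255,0,0,0,0,255,0,0,0,0,255,0,0,0,0],
)

```text
time_s: 6.4
tcp_pos: [0.5359, 0.237, 0.0297]
ee_rot: [[0.988, -0.0, -0.157], [0.157, -0.0, 0.988], [-0.0, -1.0, -0.0]]
wrist_force: [-1.1, -0.4, -1.3]
gripper_width: 0.918
```

Call:
play_rows(
  deltas=[255,0,0,0,0,255,0,-10,0,0,255,0,-20,0,0,255,0,-25,0,0,255,0,-25,0,0,255,0,-25,0,0,255,0,-15,0,0,255,0,-10,0,0,255,0,0,0,0,255,0,0,0,0],
)

```text
time_s: 7.4
tcp_pos: [0.5354, 0.2368, 0.1591]
ee_rot: [[0.988, -0.001, -0.156], [0.156, -0.0, 0.988], [-0.001, -1.0, -0.0]]
wrist_force: [-0.0, 0.0, -2.6]
gripper_width: 0.913
```

```bash
python3 - <<'E'
from h import *; from station import r,eyes
plan(r,.5285,-.182,.16,3.55)
c=eyes.capture("scene"); crop(c,230,80,400,240,4,"g5.png")
E
```

```text
tcp [535.4 236.8 159.1] yaw 8.99 tool shift mm [ -72.3   -0.8 -412.6] roll rad 0.0949 F [-0.   0.  -2.6] M [-0.   -0.02 -0.02] w 0.913 t 7.4
```

View pics/g5.png

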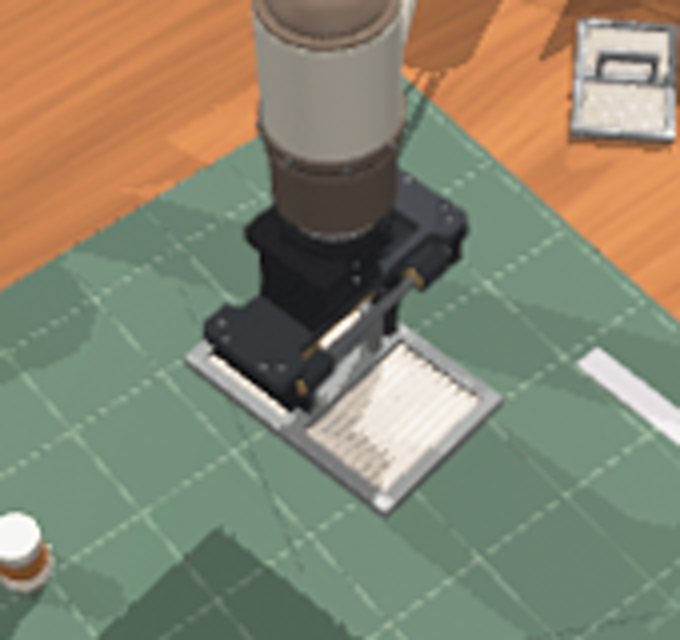

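Call:
play_rows(
  deltas=[255,-2,0,-14,0,255,-4,0,-28,0,255,-5,0,-35,0,255,-5,0,-36,0,255,-5,0,-36,0,255,-5,0,-36,0,255,-5,0,-36,0,255,-5,0,-36,0,255,-5,0,-36,0,255,-5,0,-36,0],
)

```text
time_s: 8.45
tcp_pos: [0.5409, -0.0973, 0.1589]
ee_rot: [[0.988, -0.002, -0.156], [0.156, -0.0, 0.988], [-0.002, -1.0, 0.0]]
wrist_force: [0.7, -0.0, -1.8]
gripper_width: 0.919
```

Call:
play_rows(
  deltas=[255,-5,0,-35,0,255,-4,0,-27,0,255,-3,0,-16,0,255,-1,0,-8,0,255,0,0,0,0.03,255,0,0,0,0.035,255,0,0,0,0.03,255,0,0,0,0,255,0,0,0,0,255,0,0,0,0],
)

```text
time_s: 9.45
tcp_pos: [0.5428, -0.1816, 0.1597]
ee_rot: [[0.998, 0.0, -0.063], [0.063, 0.0, 0.998], [0.0, -1.0, 0.0]]
wrist_force: [-0.3, -0.8, -2.7]
gripper_width: 0.914
```

```bash
python3 - <<'E'
from h import *; from station import r,eyes
import pickle
plan(r,.5422,-.1818,.16,3.55)
c=eyes.capture("top");s=eyes.capture("scene"); pickle.dump((c,s),open("c1.pkl","wb"))
crop(c,385,145,525,290,4,"k1.png"); crop(s,100,140,280,330,4,"k2.png")
E
```

```text
tcp [ 542.8 -181.6  159.7] yaw 3.61 tool shift mm [-0.6 -0.3 -0.1] roll rad 0.0011 F [-0.3 -0.8 -2.7] M [-0.07 -0.02  0.06] w 0.914 t 9.45
```

View pics/k1.png

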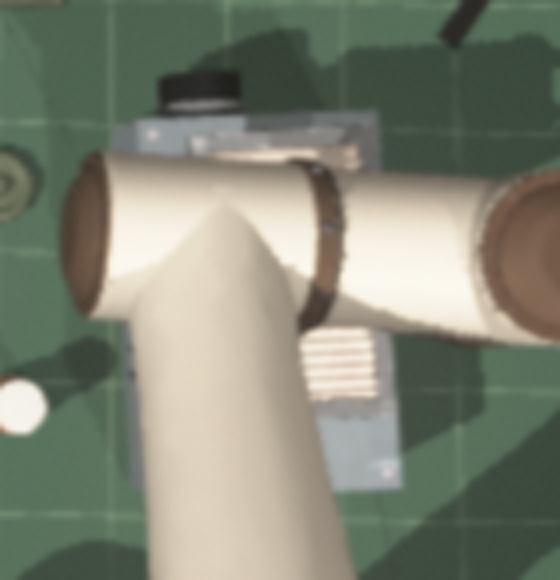

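View pics/k2.png

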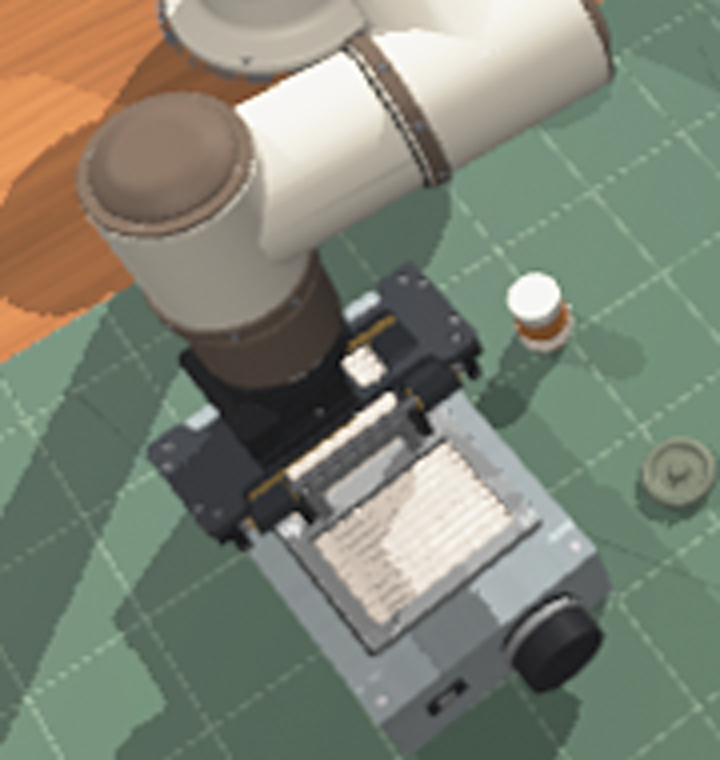

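```bash
python3 - <<'E'
from h import *; import pickle
c,s=pickle.load(open("c1.pkl","rb"))
f=lambda cc,x,y,u0,v0,k,z:onz(cc,u0+(x+.5)/k-.5,v0+(y+.5)/k-.5,z)
C=np.array([.5222,-.183,0]);a=np.radians(3.55);M=np.array([[np.cos(a),np.sin(a),0],[-np.sin(a),np.cos(a),0],[0,0,1]])
L=lambda p:np.round(M@(p-C)*1000,1)
print(L(f(s,540,522,100,140,4,.1427)),L(f(s,375,652,100,140,4,.1427)))
print(L(f(c,357,143,385,145,4,.1427)),L(f(c,383,407,385,145,4,.1427)),L(f(c,192,152,385,145,4,.1427)))
# ext corners in c1
print(L(f(s,600,545,100,140,4,.084)),L(f(s,378,720,100,140,4,.084)))
print(L(f(c,380,111,385,145,4,.084)),L(f(c,402,486,385,145,4,.084)))
E
python3 - <<'E'
import sys;sys.path.insert(0,'.')
from h import *; import pickle,os
os.chdir('.')
c,s=pickle.load(open("c1.pkl","rb"))
crop(c,425,160,495,280,6,"k3.png"); crop(s,160,230,260,330,7,"k4.png")
E
```

```text
[119.8  65.3 142.7] [119.4 -62.3 142.7]
[108.5 -50.5 142.7] [-74.3 -56.  142.7] [106.9  65.2 142.7]
[134.5  91.8  84. ] [132.1 -86.6  84. ]
[136.1 -92.2  84. ] [-135.5  -89.3   84. ]
```

View pics/k3.png

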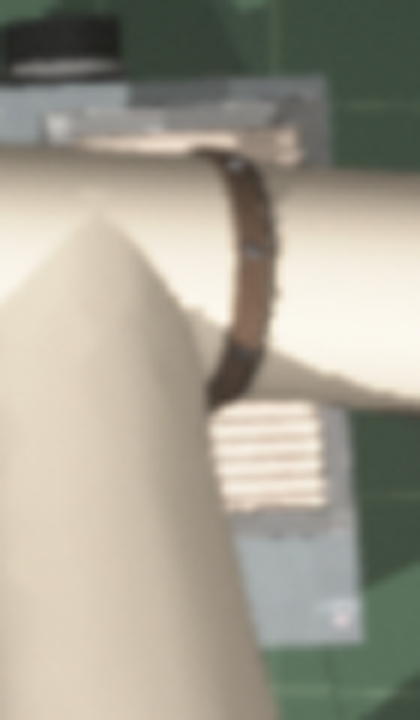

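View pics/k4.png

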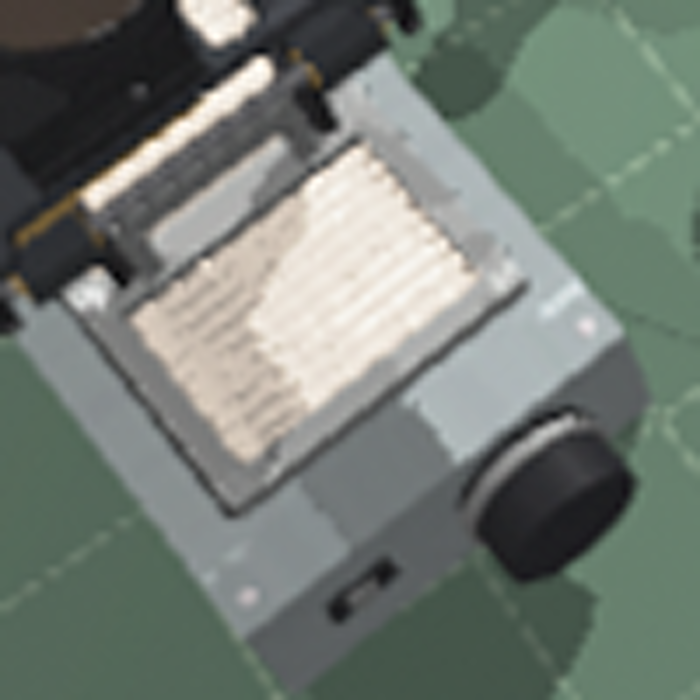

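Call:
play_rows(
  deltas=[255,0,4,0,0,255,0,8,0,0,255,0,8,0,0,255,0,8,0,0,255,0,6,0,0,255,0,4,0,0,255,0,3,0,0,255,0,0,0,0,255,0,0,0,0,255,0,0,0,0],
)

```text
time_s: 10.55
tcp_pos: [0.543, -0.1822, 0.1191]
ee_rot: [[0.998, 0.001, -0.062], [0.062, -0.0, 0.998], [0.001, -1.0, -0.0]]
wrist_force: [-0.3, -0.2, -1.8]
gripper_width: 0.916
```

```bash
python3 - <<'E'
from h import *; from station import r,eyes
import pickle
plan(r,.5422,-.1818,.16,3.55)
c=eyes.capture("top");s=eyes.capture("scene"); pickle.dump((c,s),open("c2.pkl","wb"))
crop(c,410,155,500,280,5,"k5.png"); crop(s,130,200,260,330,6,"k6.png")
E
```

```text
tcp [ 543.  -182.2  119.1] yaw 3.57 tool shift mm [ -0.7 -40.9   0.4] roll rad 0.0003 F [-0.3 -0.2 -1.8] M [-0.02  0.02  0.03] w 0.916 t 10.55
```

View pics/k5.png

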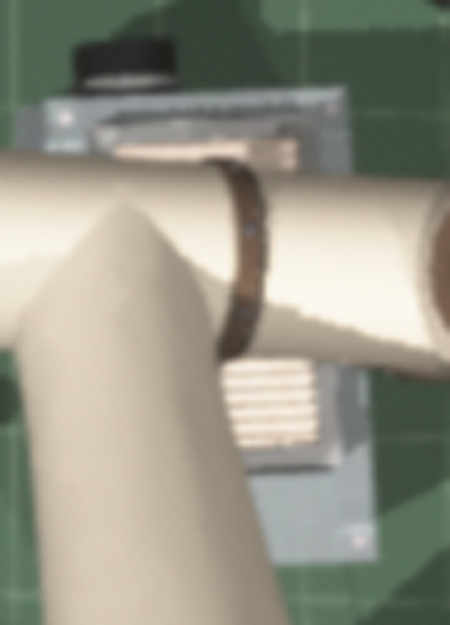

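View pics/k6.png

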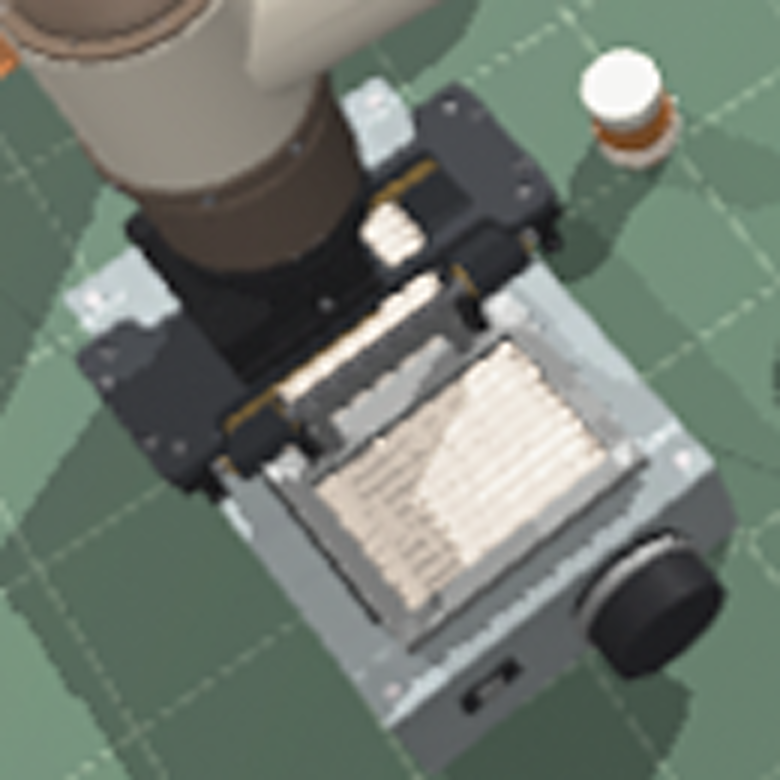

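```bash
python3 - <<'E'
from h import *; import pickle
c,s=pickle.load(open("c2.pkl","rb"))
crop(c,425,165,490,195,12,"m1.png"); crop(c,445,225,490,270,12,"m2.png"); crop(s,185,260,255,325,11,"m3.png")
E
```

```text
(no output)
```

View pics/m1.png

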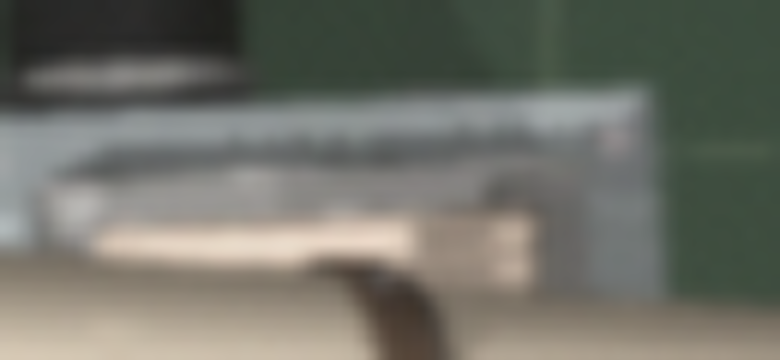

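View pics/m2.png

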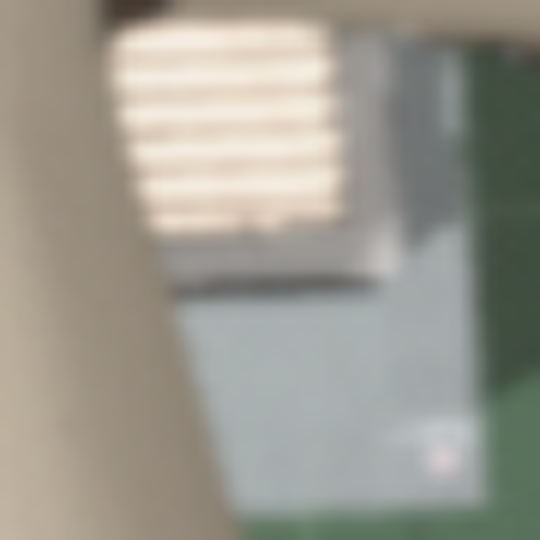

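View pics/m3.png

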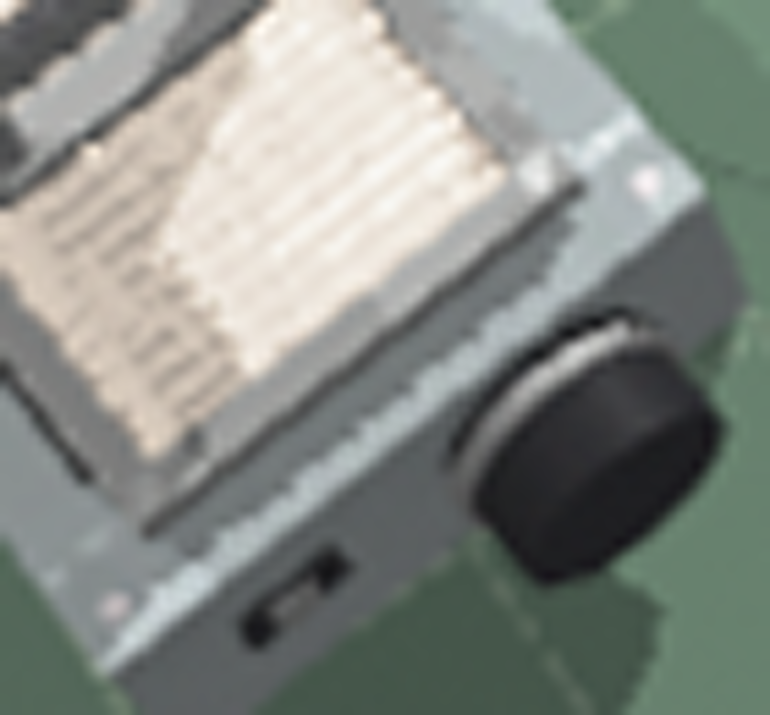

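```bash
python3 - <<'E'
from h import *; import pickle
c,s=pickle.load(open("c2.pkl","rb"))
f=lambda cc,x,y,u0,v0,k,z:onz(cc,u0+(x+.5)/k-.5,v0+(y+.5)/k-.5,z)
C=np.array([.5222,-.183,0]);a=np.radians(3.55);M=np.array([[np.cos(a),np.sin(a),0],[-np.sin(a),np.cos(a),0],[0,0,1]])
L=lambda p:np.round(M@(p-C)*1000,1)
for n,x,y,z in(("casFL",45,190,.102),("casR",588,290,.102),("extFR",650,90,.084)): print(n,L(f(c,x,y,425,165,12,z)))
for n,x,y,z in(("casNR",392,272,.102),("extNR",488,505,.084),("extR",465,60,.084)): print(n,L(f(c,x,y,445,225,12,z)))
for n,x,y,z in(("casFL",580,180,.102),("casFR",145,525,.102),("extFL",705,190,.084),("extFR",103,668,.084)): print(n,L(f(s,x,y,185,260,11,z)))
E
```

```text
casFL [117.2  65.2 102. ]
casR [ 87.9 -63.9 102. ]
extFR [137.2 -89.6  84. ]
casNR [-79.2 -63.  102. ]
extNR [-136.9  -89.4   84. ]
extR [-30.5 -91.3  84. ]
casFL [119.6  65.1 102. ]
casFR [119.1 -61.3 102. ]
extFL [134.9  88.2  84. ]
extFR [133.1 -88.   84. ]
```

The cassette sits about 1.4 mm toward +y of the opening's centre line. I'll shift it, then lower so its far end rests on the shallow lip and tilts it in the grip.

Call:
play_rows(
  deltas=[255,0,0,-1.4,0,255,0,1.5,0,0,255,0,1.5,0,0,255,0,1.5,0,0,255,0,1.5,0,0,255,0,1.5,0,0,255,0,1.5,0,0,255,0,1,0,0,255,0,0,0,0,255,0,0,0,0],
)

```text
time_s: 11.65
tcp_pos: [0.5426, -0.1836, 0.1088]
ee_rot: [[0.998, -0.0, -0.062], [0.062, -0.0, 0.998], [-0.0, -1.0, -0.0]]
wrist_force: [-2.9, -0.2, 2.3]
gripper_width: 0.916
```

```bash
python3 - <<'E'
from h import *; from station import r,eyes
plan(r,.5422,-.1818,.1,3.55)
c=eyes.capture("top");s=eyes.capture("scene")
crop(c,410,155,500,280,5,"n1.png"); crop(s,130,200,260,330,6,"n2.png")
E
```

```text
tcp [ 542.6 -183.6  108.8] yaw 3.56 tool shift mm [-0.3  8.8  1.9] roll rad 0.0001 F [-2.9 -0.2  2.3] M [-0.14  0.57 -0.1 ] w 0.916 t 11.65
```

View pics/n2.png

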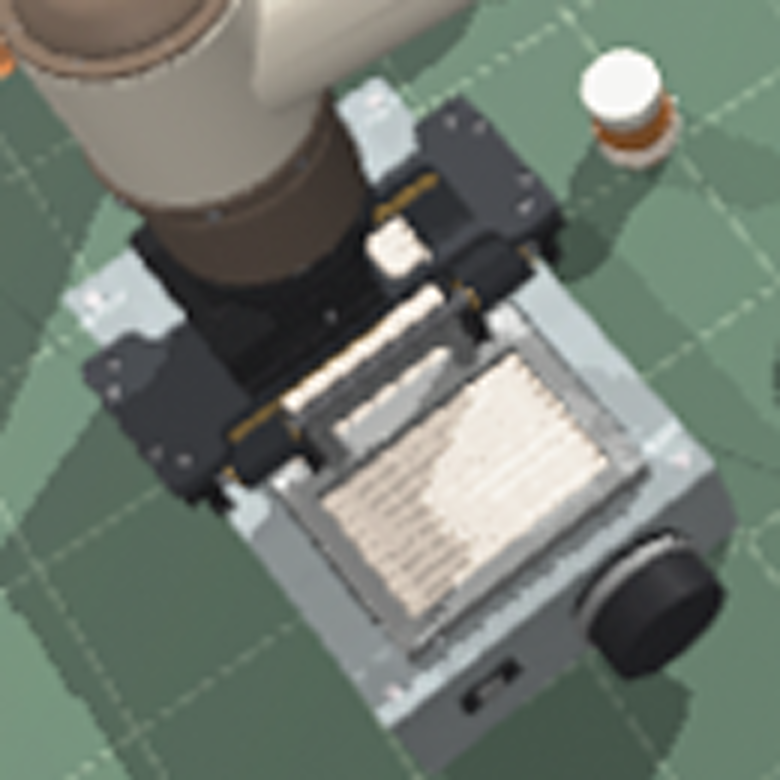

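Call:
play_rows(
  deltas=[255,0,1,0,0,255,0,1,0,0,255,0,1,0,0,255,0,1,0,0,255,0,1,0,0,255,0,1,0,0,255,0,1,0,0,255,0,0,0,0,255,0,0,0,0,255,0,0,0,0],
)

```text
time_s: 12.75
tcp_pos: [0.5429, -0.1834, 0.1016]
ee_rot: [[0.998, 0.0, -0.062], [0.062, 0.0, 0.998], [0.0, -1.0, 0.0]]
wrist_force: [-2.8, -1.4, 1.0]
gripper_width: 0.915
```

```bash
python3 - <<'E'
from h import *; from station import r,eyes
plan(r,.5422,-.1836,.1,3.55)
c=eyes.capture("top");s=eyes.capture("scene")
crop(c,410,155,500,280,5,"n3.png"); crop(s,130,200,260,330,6,"n4.png")
E
```

```text
tcp [ 542.9 -183.4  101.6] yaw 3.56 tool shift mm [-0.7  1.6 -0.1] roll rad 0.0003 F [-2.8 -1.4  1. ] M [-0.03  0.62 -0.  ] w 0.915 t 12.75
```

View pics/n4.png

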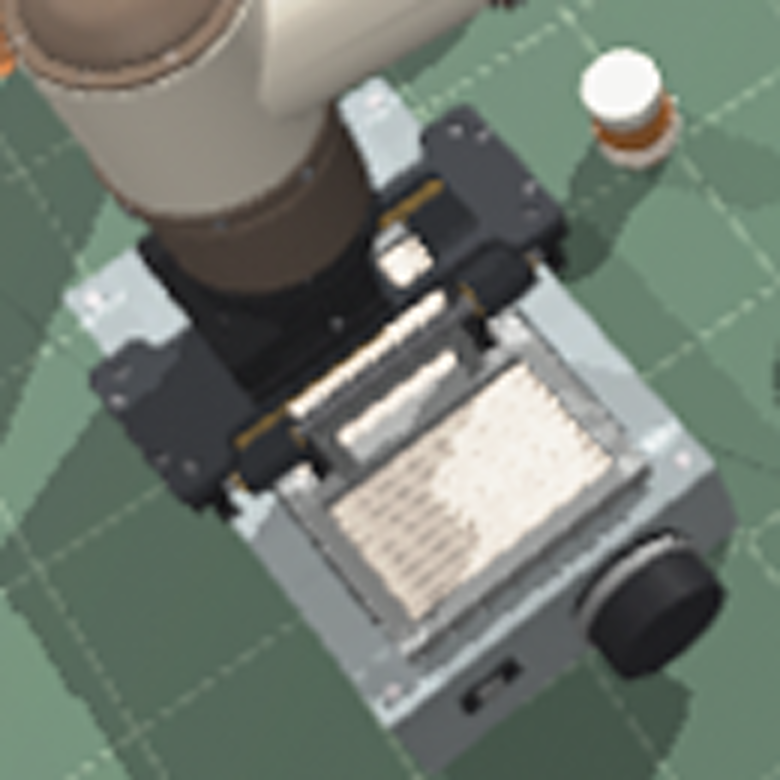

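View pics/n3.png

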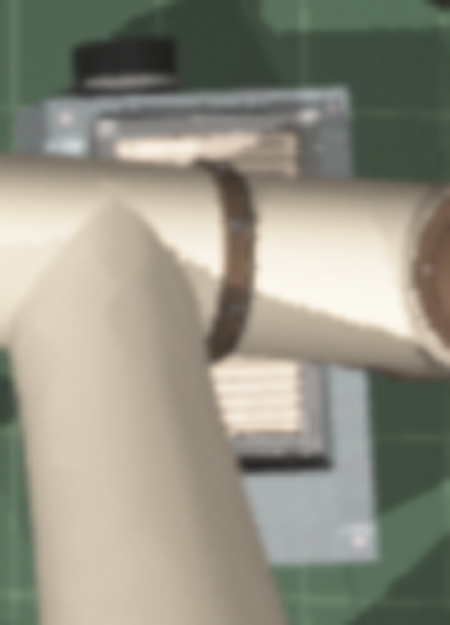

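Call:
play_rows(
  deltas=[255,0,1,0,0,255,0,1,0,0,255,0,1,0,0,255,0,0,0,0,255,0,0,0,0,255,0,-2,0,0,255,0,-2,0,0,255,0,-2,0,0,255,0,0,0,0,255,0,0,0,0],
)

```text
time_s: 13.85
tcp_pos: [0.5429, -0.1834, 0.1043]
ee_rot: [[0.998, -0.0, -0.062], [0.062, 0.0, 0.998], [-0.0, -1.0, 0.0]]
wrist_force: [-0.3, 0.3, -1.4]
gripper_width: 0.916
```

```bash
python3 - <<'E'
from h import *; from station import r,eyes
import pickle
plan(r,.5422,-.1836,.1,3.55)
c=eyes.capture("top");s=eyes.capture("scene"); pickle.dump((c,s),open("c3.pkl","wb"))
crop(c,445,225,490,270,12,"o1.png"); crop(s,130,200,260,330,6,"o2.png");crop(c,425,165,490,195,12,"o3.png")
E
```

```text
tcp [ 542.9 -183.4  104.3] yaw 3.56 tool shift mm [-0.7  4.3 -0.2] roll rad 0.0003 F [-0.3  0.3 -1.4] M [-0.05  0.   -0.01] w 0.916 t 13.85
```

View pics/o1.png

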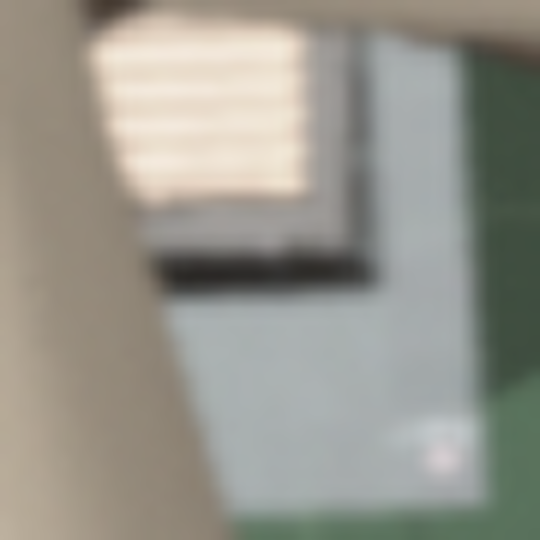

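View pics/o2.png

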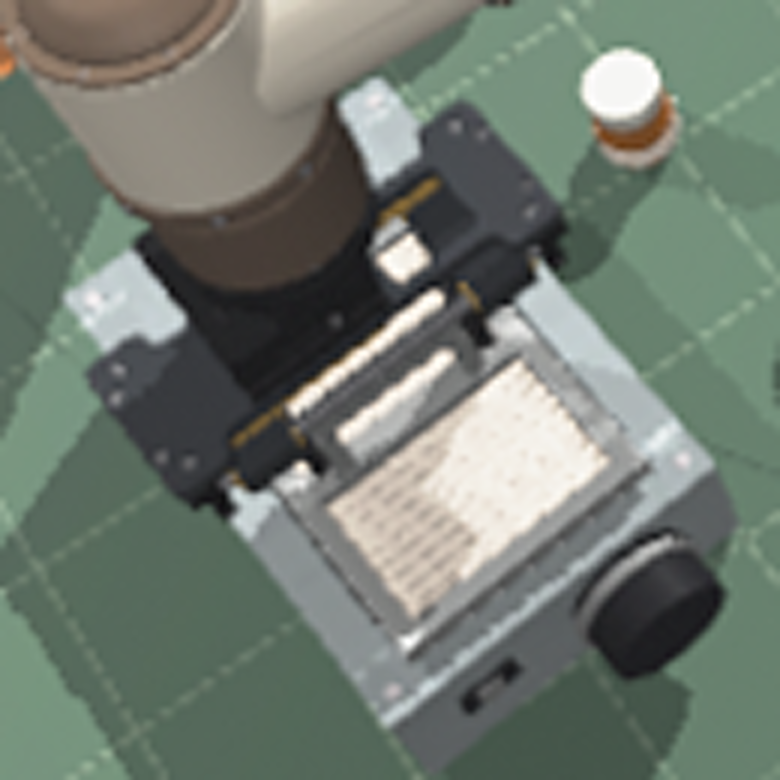

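View pics/o3.png

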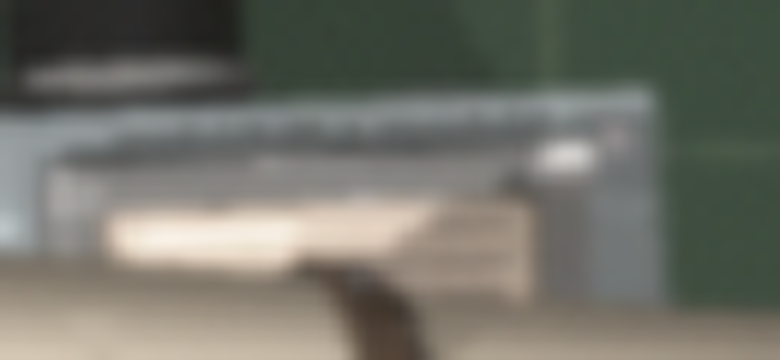

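```bash
python3 - <<'E'
from h import *; import pickle
c,s=pickle.load(open("c3.pkl","rb"))
f=lambda cc,x,y,u0,v0,k,z:onz(cc,u0+(x+.5)/k-.5,v0+(y+.5)/k-.5,z)
C=np.array([.5222,-.183,0]);a=np.radians(3.55);M=np.array([[np.cos(a),np.sin(a),0],[-np.sin(a),np.cos(a),0],[0,0,1]])
L=lambda p:np.round(M@(p-C)*1000,1)
for n,x,y,z in(("casNR",352,245,.068),("openR",375,285,.084),("casR up",342,40,.077),("openRup",367,40,.084),("extNR",488,505,.084),("extR",465,60,.084)): print(n,L(f(c,x,y,445,225,12,z)))
for n,x,y,z in(("casFL",48,175,.107),("casR",590,290,.102),("extFR",650,90,.084)): print(n,L(f(c,x,y,425,165,12,z)))
E
```

```text
casNR [-74.7 -67.   68. ]
openR [-83.4 -65.7  84. ]
casR up [-24.6 -64.4  77. ]
openRup [-24.7 -67.8  84. ]
extNR [-136.9  -89.4   84. ]
extR [-30.5 -91.3  84. ]
casFL [120.4  65.7 107. ]
casR [ 87.9 -64.4 102. ]
extFR [137.2 -89.6  84. ]
```

The tilt holds with no contact force and the nose is inside the opening. Sliding it in under the deep lip.

Call:
play_rows(
  deltas=[255,0,-1,-0.5,0,255,-2,0,0,0,255,-3,0,0,0,255,-3,0,0,0,255,-3,0,0,0,255,-3,0,0,0,255,-3,0,0,0,255,-3,0,0,0,255,0,0,0,0,255,0,0,0,0],
)

```text
time_s: 14.95
tcp_pos: [0.5245, -0.1851, 0.1064]
ee_rot: [[0.998, 0.004, -0.062], [0.062, -0.0, 0.998], [0.004, -1.0, -0.001]]
wrist_force: [3.7, 0.4, -1.2]
gripper_width: 0.913
```

```bash
python3 - <<'E'
from h import *; from station import r,eyes
import pickle
plan(r,.5422,-.1836,.1,3.55)
c=eyes.capture("top");s=eyes.capture("scene"); pickle.dump((c,s),open("c4.pkl","wb"))
crop(c,410,155,500,280,5,"p1.png"); crop(s,130,200,260,330,6,"p2.png")
E
```

```text
tcp [ 524.5 -185.1  106.4] yaw 3.58 tool shift mm [17.8  6.5  0.4] roll rad 0.0005 F [ 3.7  0.4 -1.2] M [ 0.41 -1.37 -0.13] w 0.913 t 14.95
```

View pics/p1.png

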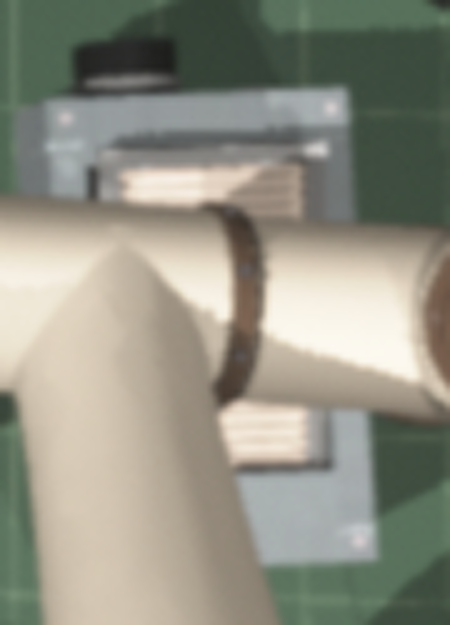

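View pics/p2.png

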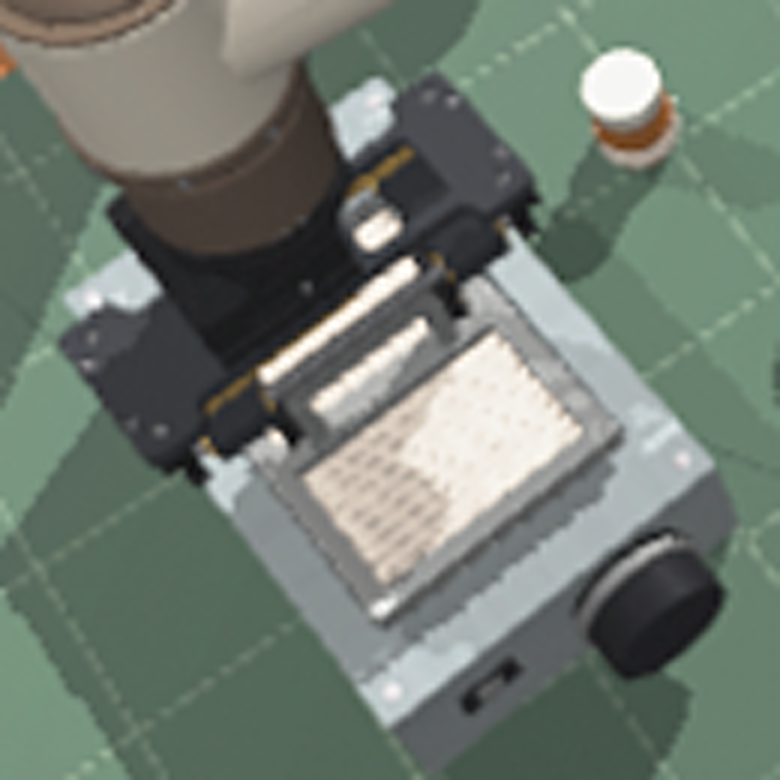

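```bash
python3 - <<'E'
from h import *; import pickle
c,s=pickle.load(open("c4.pkl","rb"))
crop(c,425,165,490,200,12,"q1.png"); crop(s,165,255,255,325,8.5,"q2.png"); crop(c,445,230,490,270,12,"q3.png")
E
```

```text
(no output)
```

View pics/q1.png

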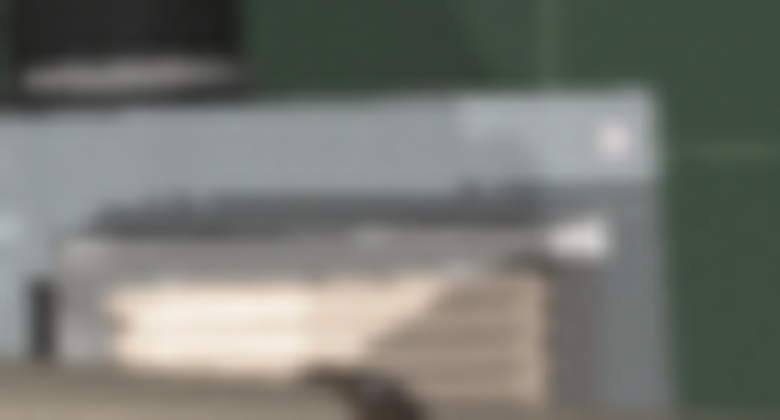

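View pics/q2.png

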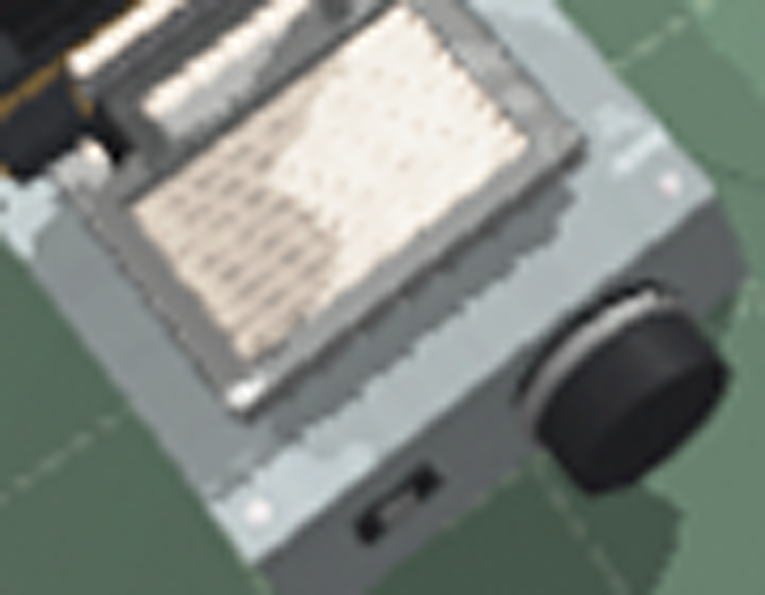

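View pics/q3.png

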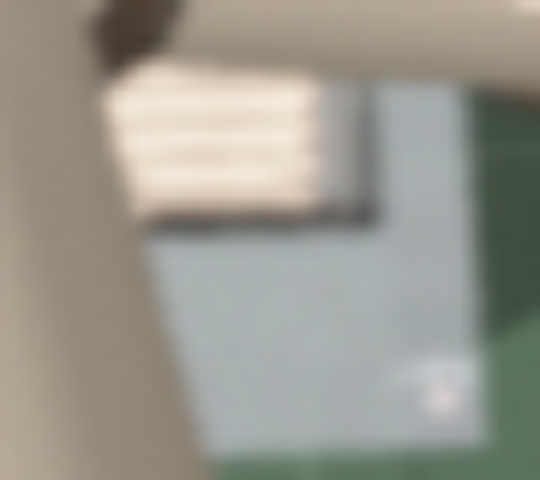

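```bash
cat >> h.py <<'E'
C0=np.array([.5222,-.183,0]);_a=np.radians(3.55);M0=np.array([[np.cos(_a),np.sin(_a),0],[-np.sin(_a),np.cos(_a),0],[0,0,1]])
L=lambda p:np.round(M0@(p-C0)*1000,1)
f=lambda cc,x,y,u0,v0,k,z:onz(cc,u0+(x+.5)/k-.5,v0+(y+.5)/k-.5,z)
def tri(c,pc,s,ps):
    o1,d1=ray(c,*pc);o2,d2=ray(s,*ps); A=np.stack([d1,-d2],1); t=np.linalg.lstsq(A,o2-o1,rcond=None)[0]
    a,b=o1+t[0]*d1,o2+t[1]*d2; return L((a+b)/2),np.round(1000*np.linalg.norm(a-b),1)
px=lambda x,y,u0,v0,k:(u0+(x+.5)/k-.5,v0+(y+.5)/k-.5)
E
python3 - <<'E'
from h import *; import pickle
c,s=pickle.load(open("c4.pkl","rb"))
print("FL",tri(c,px(62,240,425,165,12),s,px(585,140,165,255,8.5)))
print("FR",tri(c,px(605,228,425,165,12),s,px(240,408,165,255,8.5)))
print("extFR",tri(c,px(655,90,425,165,12),s,px(255,560,165,255,8.5)))
for z in(.1,.104,.108):print(L(f(c,62,240,425,165,12,z)),L(f(c,605,228,425,165,12,z)),L(f(s,585,140,165,255,8.5,z)),L(f(s,240,408,165,255,8.5,z)))
print("open corner",L(f(c,377,222,445,230,12,.084)),"wall up",L(f(c,372,85,445,230,12,.084)), "extNR",L(f(c,490,445,445,230,12,.084)))
E
```

```text
FL (array([104.7,  64.6, 110.1]), np.float64(0.8))
FR (array([102.7, -64.6, 110.2]), np.float64(2.7))
extFR (array([136.9, -87.4,  90.7]), np.float64(1.5))
[105.2  61.3 100. ] [102.8 -69.8 100. ] [100.4  66.  100. ] [ 99.1 -63.7 100. ]
[104.9  62.5 104. ] [102.5 -68.3 104. ] [102.2  65.5 104. ] [100.9 -63.7 104. ]
[104.6  63.6 108. ] [102.2 -66.7 108. ] [104.   65.1 108. ] [102.7 -63.6 108. ]
open corner [-82.7 -66.3  84. ] wall up [-49.9 -67.3  84. ] extNR [-137.   -89.9   84. ]
```

Fx of about 3.7 N fits first contact with the sprung bar (3.3 N to start it). Next I'll lower slightly and push gently against the spring.

Call:
play_rows(
  deltas=[255,0,1,0,0,255,-1,1,0,0,255,-1,0,0,0,255,-1,0,0,0,255,-1,0,0,0,255,-1,0,0,0,255,-1,0,0,0,255,-1,0,0,0,255,0,0,0,0,255,0,0,0,0],
)

```text
time_s: 16.05
tcp_pos: [0.5188, -0.1858, 0.1048]
ee_rot: [[0.998, 0.007, -0.063], [0.063, -0.001, 0.998], [0.006, -1.0, -0.001]]
wrist_force: [7.2, 1.2, -0.1]
gripper_width: 0.919
```

```bash
python3 - <<'E'
from h import *; from station import r,eyes
plan(r,.5422,-.1836,.1,3.55); print(L(np.array(r.sense()["tcp_pos"])))
E
```

```text
tcp [ 518.8 -185.8  104.8] yaw 3.6 tool shift mm [23.5  5.   0.7] roll rad 0.0009 F [ 7.2  1.2 -0.1] M [ 0.5  -2.34 -0.25] w 0.919 t 16.05
[ -3.6  -2.5 104.8]
```

Call:
play_rows(
  deltas=[255,-1,0,0.6,0,255,-1,0,0,0,255,-1,0,0,0,255,-1,0,0,0,255,-1,0,0,0,255,-1,0,0,0,255,0,0,0,0,255,0,0,0,0,255,0,0,0,0,255,0,0,0,0],
)

```text
time_s: 17.05
tcp_pos: [0.5147, -0.1858, 0.1056]
ee_rot: [[0.998, 0.011, -0.064], [0.064, -0.002, 0.998], [0.011, -1.0, -0.002]]
wrist_force: [9.4, -0.0, 0.3]
gripper_width: 0.919
```

```bash
python3 - <<'E'
from h import *; from station import r,eyes
import pickle
plan(r,.5422,-.1836,.1,3.55); print(L(np.array(r.sense()["tcp_pos"])))
c=eyes.capture("top");s=eyes.capture("scene"); pickle.dump((c,s),open("c5.pkl","wb"))
crop(c,425,165,490,200,12,"r1.png"); crop(s,150,240,255,325,7.5,"r2.png")
E
```

```text
tcp [ 514.7 -185.8  105.6] yaw 3.65 tool shift mm [27.6  5.9  0.5] roll rad 0.0018 F [ 9.4 -0.   0.3] M [ 0.24 -2.95 -0.16] w 0.919 t 17.05
[ -7.7  -2.3 105.6]
```

View pics/r1.png

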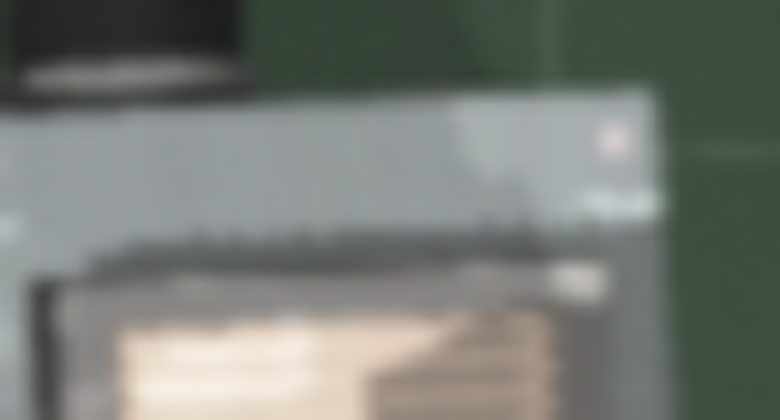

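View pics/r2.png

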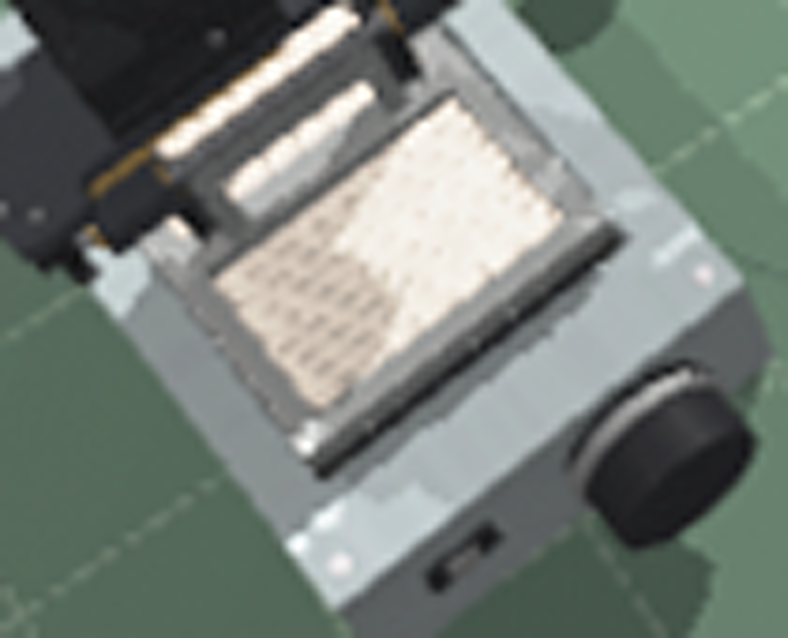

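```bash
python3 - <<'E'
from h import *; import pickle
c,s=pickle.load(open("c5.pkl","rb"))
print("FL",tri(c,px(60,282,425,165,12),s,px(622,238,150,240,7.5)))
print("FLtop",tri(c,px(60,282,425,165,12),s,px(597,208,150,240,7.5)))
print("FRtop",tri(c,px(605,266,425,165,12),s,px(300,445,150,240,7.5)))
print("extFR",tri(c,px(655,90,425,165,12),s,px(332,605,150,240,7.5)))
for z in(.108,.112,.116):print(L(f(c,60,282,425,165,12,z)),L(f(c,605,266,425,165,12,z)))
E
```

```text
FL (array([96.5, 62.8, 96.2]), np.float64(3.6))
FLtop (array([ 92.7,  64.5, 114.9]), np.float64(5.3))
FRtop (array([ 92.4, -63.9, 114.7]), np.float64(1.0))
extFR (array([136.3, -87.7,  91.9]), np.float64(0.3))
[ 94.6  64.7 108. ] [ 93.1 -66.1 108. ]
[ 94.4  65.9 112. ] [ 92.8 -64.5 112. ]
[ 94.1  67.  116. ] [ 92.6 -62.9 116. ]
```

The spring is at about 9.4 N and the nose is roughly 4–5 mm short of the stops. Lowering while keeping the push on.

Call:
play_rows(
  deltas=[255,0,1,0,0,255,0,1,0,0,255,0.2,1,0,0,255,0.3,1,0,0,255,0.3,1,0,0,255,0.4,1,0,0,255,0.4,1,0,0,255,0.4,1,0,0,255,0,0,0,0,255,0,0,0,0],
)

```text
time_s: 18.15
tcp_pos: [0.5166, -0.1859, 0.0985]
ee_rot: [[0.998, 0.01, -0.064], [0.064, -0.002, 0.998], [0.01, -1.0, -0.003]]
wrist_force: [8.4, 0.8, 4.8]
gripper_width: 0.918
```

```bash
python3 - <<'E'
from h import *; from station import r,eyes
import pickle
plan(r,.5422,-.1836,.1,3.55); print(L(np.array(r.sense()["tcp_pos"])))
c=eyes.capture("top");s=eyes.capture("scene"); pickle.dump((c,s),open("c6.pkl","wb"))
crop(c,425,165,490,200,12,"t1.png"); crop(s,150,240,255,325,7.5,"t2.png")
E
```

```text
tcp [ 516.6 -185.9   98.5] yaw 3.69 tool shift mm [25.8 -1.3  0.6] roll rad 0.0024 F [8.4 0.8 4.8] M [ 0.45 -2.21 -0.07] w 0.918 t 18.15
[-5.8 -2.5 98.5]
```

View pics/t1.png

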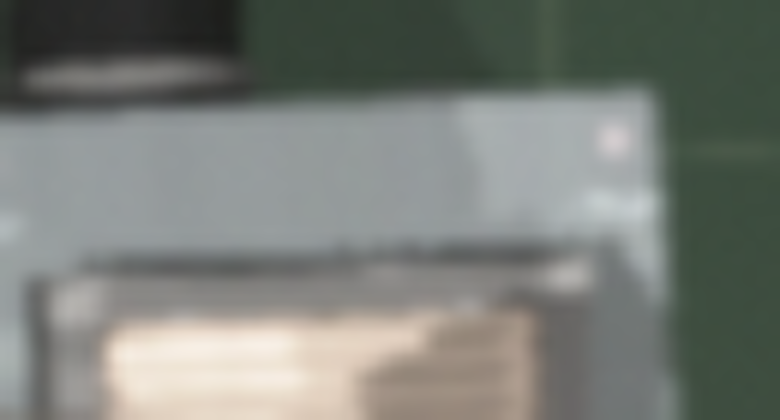

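View pics/t2.png

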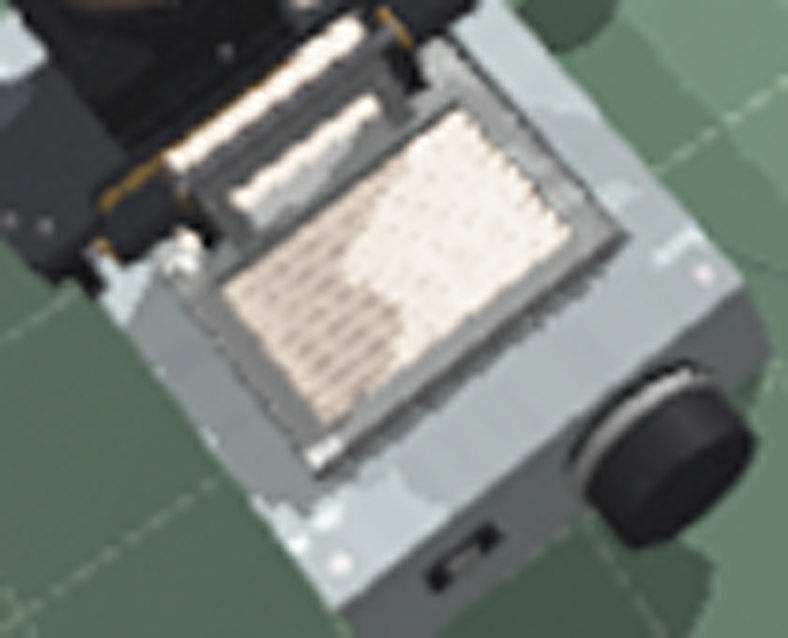

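```bash
python3 - <<'E'
from h import *; import pickle
c,s=pickle.load(open("c6.pkl","rb"))
for z in(.095,.099):print(L(f(c,55,280,425,165,12,z)),L(f(c,592,262,425,165,12,z)))
for z in(.095,.099):print(L(f(s,627,235,150,240,7.5,z)),L(f(s,312,465,150,240,7.5,z)))
crop(s,185,255,245,310,12,"t3.png")
E
```

```text
[96.1 62.1 95. ] [ 95.1 -68.1  95. ]
[95.8 63.3 99. ] [ 94.8 -66.5  99. ]
[97.5 66.3 95. ] [ 91.7 -65.4  95. ]
[99.3 65.9 99. ] [ 93.6 -65.3  99. ]
```

View pics/t3.png

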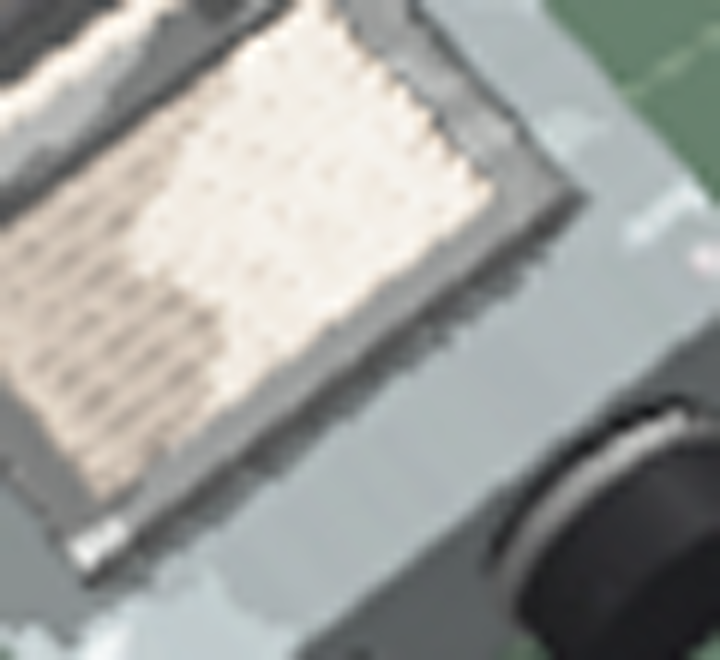

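Call:
play_rows(
  deltas=[255,-0.5,0,0,0,255,-0.7,0,0,0,255,-0.7,0,0,0,255,-0.7,0,0,0,255,-0.7,0,0,0,255,-0.7,0,0,0,255,0,0,0,0,255,0,0,0,0,255,0,0,0,0,255,0,0,0,0],
)

```text
time_s: 19.25
tcp_pos: [0.515, -0.186, 0.0992]
ee_rot: [[0.998, 0.016, -0.064], [0.064, -0.003, 0.998], [0.016, -1.0, -0.004]]
wrist_force: [11.3, 1.4, 4.9]
gripper_width: 0.916
```

```bash
python3 - <<'E'
from h import *; from station import r,eyes
import pickle
plan(r,.5422,-.1836,.1,3.55); print(L(np.array(r.sense()["tcp_pos"])))
c=eyes.capture("top");s=eyes.capture("scene"); pickle.dump((c,s),open("c7.pkl","wb"))
crop(c,425,165,490,200,12,"t4.png"); crop(s,185,255,245,310,12,"t5.png")
E
```

```text
tcp [ 515.  -186.    99.2] yaw 3.68 tool shift mm [27.3 -0.3  0.7] roll rad 0.0023 F [11.3  1.4  4.9] M [ 0.73 -3.24 -0.25] w 0.916 t 19.25
[-7.4 -2.6 99.2]
```

View pics/t4.png

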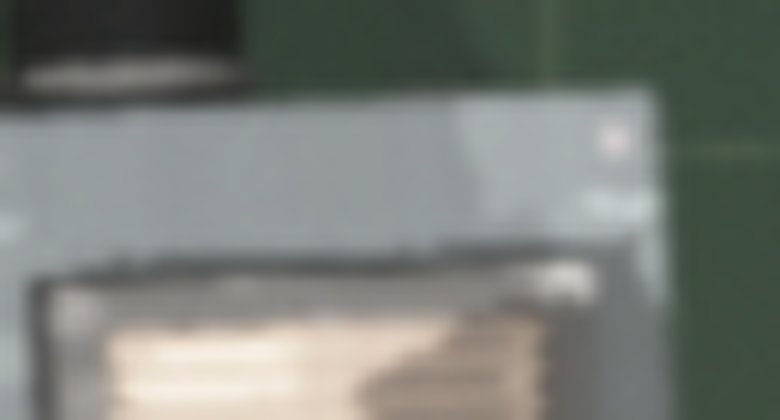

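View pics/t5.png

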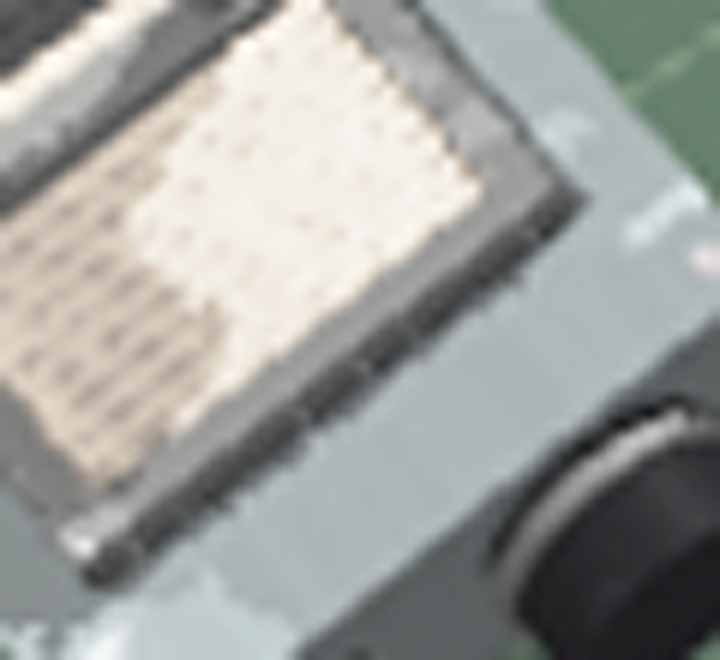

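Call:
play_rows(
  deltas=[255,0,-0.5,0.4,0,255,0,-0.5,0.4,0,255,-0.6,0,0,0,255,-0.6,0,0,0,255,-0.6,0,0,0,255,-0.6,0,0,0,255,-0.6,0,0,0,255,0,0,0,0,255,0,0,0,0,255,0,0,0,0],
)

```text
time_s: 20.35
tcp_pos: [0.5132, -0.186, 0.1006]
ee_rot: [[0.998, 0.019, -0.065], [0.065, -0.003, 0.998], [0.019, -1.0, -0.005]]
wrist_force: [12.5, -0.9, 3.8]
gripper_width: 0.92
```

```bash
python3 - <<'E'
from h import *; from station import r,eyes
import pickle
plan(r,.5422,-.1836,.1,3.55); print(L(np.array(r.sense()["tcp_pos"])))
c=eyes.capture("top");s=eyes.capture("scene"); pickle.dump((c,s),open("c8.pkl","wb"))
crop(c,425,165,490,200,12,"t6.png"); crop(s,185,255,245,310,12,"t7.png")
E
```

```text
tcp [ 513.2 -186.   100.6] yaw 3.72 tool shift mm [29.   1.1  0.5] roll rad 0.003 F [12.5 -0.9  3.8] M [ 0.01 -3.88 -0.12] w 0.92 t 20.35
[ -9.1  -2.4 100.6]
```

View pics/t6.png

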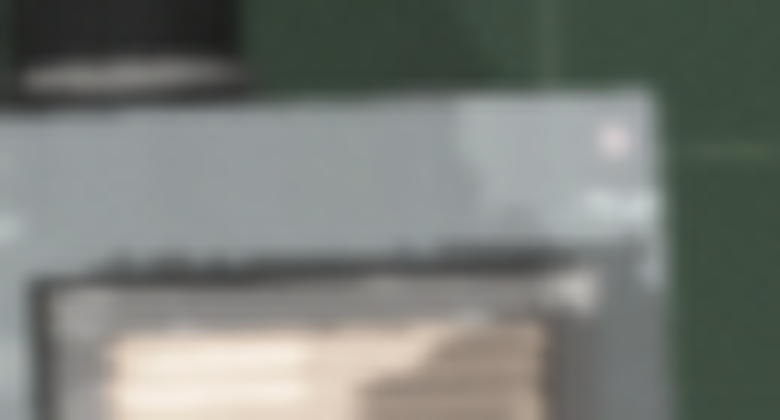

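View pics/t7.png

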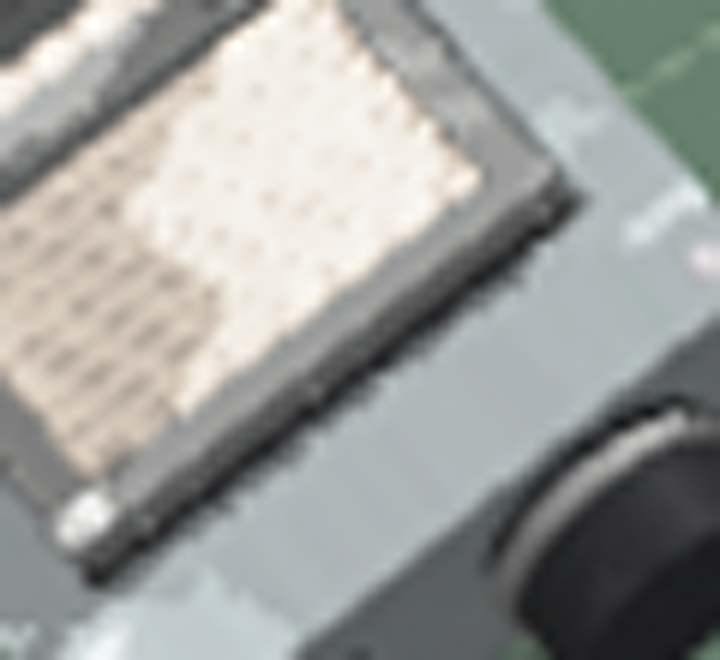

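```bash
python3 - <<'E'
from h import *; import pickle
c,s=pickle.load(open("c8.pkl","rb"))
for z in(.098,.104):print(L(f(c,60,288,425,165,12,z)),L(f(c,600,272,425,165,12,z)))
for z in(.098,.104):print(L(f(s,550,175,185,255,12,z)),L(f(s,62,535,185,255,12,z)))
print("bottom far",[L(f(s,585,205,185,255,12,z)) for z in(.086,.09)],[L(f(s,98,582,185,255,12,z)) for z in(.086,.09)])
# edge strength near shallow lip in first image
c0,s0=pickle.load(open("c0.pkl","rb"))
crop(c0,420,165,490,200,11,"t8.png")
print("lip edge scene", L(f(s0,520,358,130,200,5,.084)),L(f(s0,317,520,130,200,5,.084)),"top",L(f(c0,140,167,400,155,5,.084)),L(f(c0,361,160,400,155,5,.084)))
E
```

```text
[93.9 61.9 98. ] [ 92.4 -68.7  98. ]
[ 93.5  63.6 104. ] [ 92.  -66.3 104. ]
[89.6 63.5 98. ] [ 85.  -64.5  98. ]
[ 92.3  62.8 104. ] [ 87.8 -64.4 104. ]
bottom far [array([95.4, 66.3, 86. ]), array([97.2, 65.8, 90. ])] [array([ 93.7, -64.7,  86. ]), array([ 95.5, -64.7,  90. ])]
lip edge scene [94.1 67.8 84. ] [ 94.6 -65.   84. ] top [96.7 63.5 84. ] [ 95.4 -66.3  84. ]
```

View pics/t8.png

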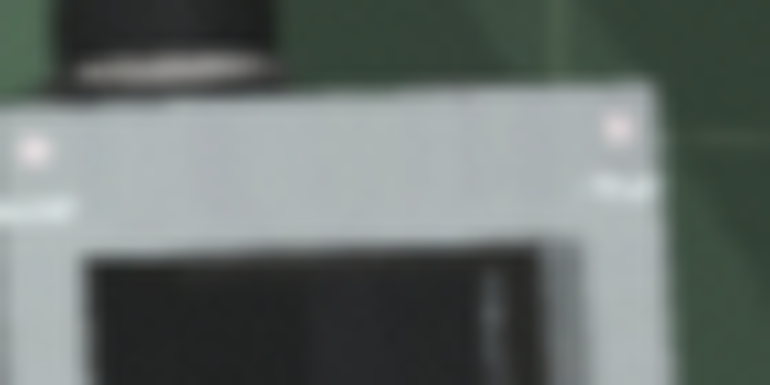

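Call:
play_rows(
  deltas=[255,-0.6,0.2,0,0,255,-0.6,0.2,0,0,255,-0.6,0.2,0,0,255,-0.6,0.2,0,0,255,-0.6,0.2,0,0,255,-0.6,0.2,0,0,255,-0.4,0,0,0,255,0,0,0,0,255,0,0,0,0,255,0,0,0,0],
)

```text
time_s: 21.45
tcp_pos: [0.5117, -0.1861, 0.1006]
ee_rot: [[0.998, 0.025, -0.065], [0.065, -0.004, 0.998], [0.024, -1.0, -0.005]]
wrist_force: [15.5, 1.2, 5.5]
gripper_width: 0.918
```

```bash
cat > look.py <<'E'
import sys
from h import *; from station import r,eyes
import pickle
n=sys.argv[1]
plan(r,.5422,-.1836,.1,3.55); print(L(np.array(r.sense()["tcp_pos"])))
c=eyes.capture("top");s=eyes.capture("scene"); pickle.dump((c,s),open(f"{n}.pkl","wb"))
a=cv2.resize(c["img"][165:200,425:490],None,fx=8,fy=8,interpolation=cv2.INTER_CUBIC)
b=cv2.resize(s["img"][250:315,180:250],None,fx=8,fy=8,interpolation=cv2.INTER_CUBIC)
# 520x280 on top (scale 8, off 425,165), below 560x520->cut
o=np.zeros((600,800,3),np.uint8); o[:280,:520]=a; o2=cv2.resize(s["img"][255:310,180:250],None,fx=5.8,fy=5.8,interpolation=cv2.INTER_CUBIC); o[280:280+o2.shape[0],:o2.shape[1]]=o2[:320]
cv2.imwrite(f"pics/{n}.png",o)
E
python3 look.py u1
```

```text
tcp [ 511.7 -186.1  100.6] yaw 3.72 tool shift mm [30.6  1.4  0.5] roll rad 0.003 F [15.5  1.2  5.5] M [ 0.55 -4.57 -0.3 ] w 0.918 t 21.45
[-10.7  -2.5 100.6]
```

View pics/u1.png

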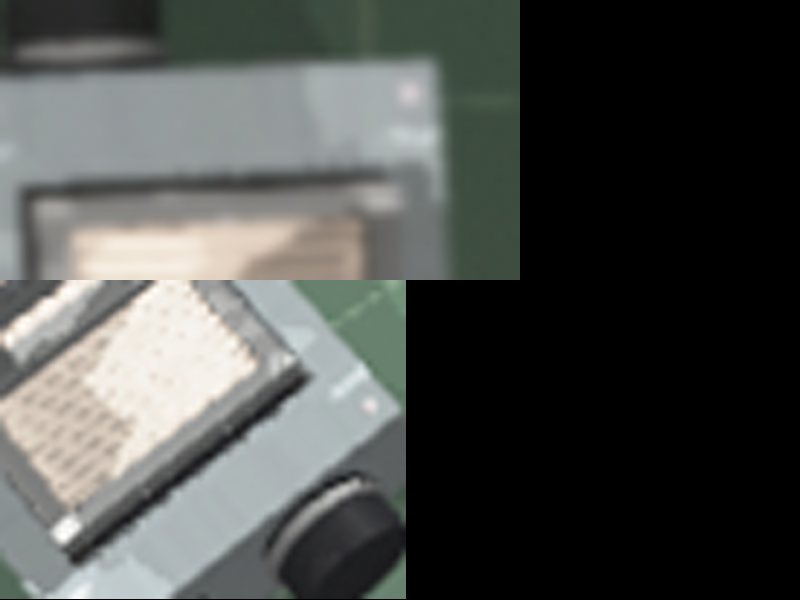

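```bash
python3 - <<'E'
from h import *; import pickle
for n in("c8","u1"):
    c,s=pickle.load(open(n+".pkl","rb"))
    g=cv2.cvtColor(c["img"],cv2.COLOR_BGR2GRAY)
    for u in(436,445,455): 
        print(n,u,list(g[183:196,u]), "row 185.5..:",[L(onz(c,u,v,.1))[0] for v in(187,189)])
E
```

```text
c8 436 [np.uint8(156), np.uint8(154), np.uint8(151), np.uint8(132), np.uint8(99), np.uint8(86), np.uint8(122), np.uint8(136), np.uint8(138), np.uint8(156), np.uint8(196), np.uint8(217), np.uint8(225)] row 185.5..: [np.float64(97.4), np.float64(91.7)]
c8 445 [np.uint8(154), np.uint8(154), np.uint8(147), np.uint8(120), np.uint8(82), np.uint8(80), np.uint8(118), np.uint8(133), np.uint8(140), np.uint8(167), np.uint8(211), np.uint8(236), np.uint8(233)] row 185.5..: [np.float64(96.4), np.float64(90.6)]
c8 455 [np.uint8(153), np.uint8(153), np.uint8(145), np.uint8(110), np.uint8(87), np.uint8(120), np.uint8(133), np.uint8(134), np.uint8(144), np.uint8(173), np.uint8(204), np.uint8(213), np.uint8(209)] row 185.5..: [np.float64(95.2), np.float64(89.4)]
u1 436 [np.uint8(155), np.uint8(155), np.uint8(156), np.uint8(146), np.uint8(107), np.uint8(70), np.uint8(86), np.uint8(122), np.uint8(133), np.uint8(141), np.uint8(168), np.uint8(204), np.uint8(217)] row 185.5..: [np.float64(97.4), np.float64(91.7)]
u1 445 [np.uint8(154), np.uint8(154), np.uint8(153), np.uint8(141), np.uint8(93), np.uint8(82), np.uint8(128), np.uint8(138), np.uint8(135), np.uint8(144), np.uint8(176), np.uint8(217), np.uint8(237)] row 185.5..: [np.float64(96.4), np.float64(90.6)]
u1 455 [np.uint8(153), np.uint8(153), np.uint8(148), np.uint8(120), np.uint8(74), np.uint8(74), np.uint8(116), np.uint8(131), np.uint8(139), np.uint8(162), np.uint8(197), np.uint8(213), np.uint8(213)] row 185.5..: [np.float64(95.2), np.float64(89.4)]
```

Call:
play_rows(
  deltas=[255,0,0.7,0,0,255,0.1,0.7,0,0,255,0.2,0.7,0,0,255,0.3,0.7,0,0,255,0.4,0.7,0,0,255,0.4,0.7,0,0,255,0,0,0,0,255,0,0,0,0,255,0,0,0,0,255,0,0,0,0],
)

```text
time_s: 22.55
tcp_pos: [0.5127, -0.1864, 0.0965]
ee_rot: [[0.998, 0.023, -0.067], [0.067, -0.005, 0.998], [0.023, -1.0, -0.006]]
wrist_force: [15.0, -0.4, 6.4]
gripper_width: 0.917
```

```bash
python3 look.py u2
```

```text
tcp [ 512.7 -186.4   96.5] yaw 3.83 tool shift mm [29.7 -2.9  0.8] roll rad 0.0049 F [15.  -0.4  6.4] M [-0.1  -4.28  0.01] w 0.917 t 22.55
[-9.7 -2.8 96.5]
```

View pics/u2.png

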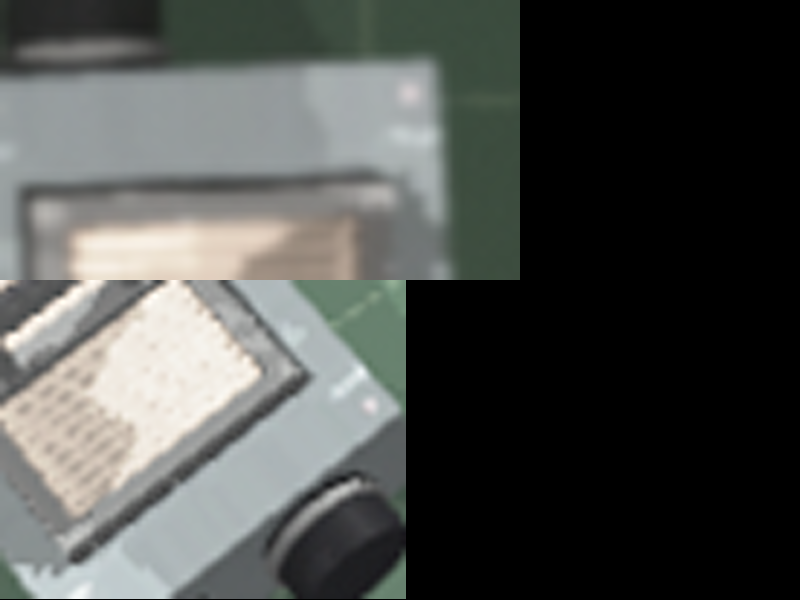

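Call:
play_rows(
  deltas=[255,0.2,0.7,0,0,255,0.2,0.7,0,0,255,0.3,0.7,0,0,255,0.3,0.7,0,0,255,0.3,0.7,0,0,255,0.4,0.7,0,0,255,0,0,0,0,255,0,0,0,0,255,0,0,0,0,255,0,0,0,0],
)

```text
time_s: 23.65
tcp_pos: [0.5141, -0.1864, 0.092]
ee_rot: [[0.998, 0.022, -0.067], [0.067, -0.005, 0.998], [0.022, -1.0, -0.006]]
wrist_force: [15.0, -1.3, 5.6]
gripper_width: 0.919
```

```bash
python3 look.py u3
```

```text
tcp [ 514.1 -186.4   92. ] yaw 3.85 tool shift mm [28.4 -7.4  0.8] roll rad 0.0052 F [15.  -1.3  5.6] M [-0.37 -4.12  0.04] w 0.919 t 23.65
[-8.3 -2.9 92. ]
```

View pics/u3.png

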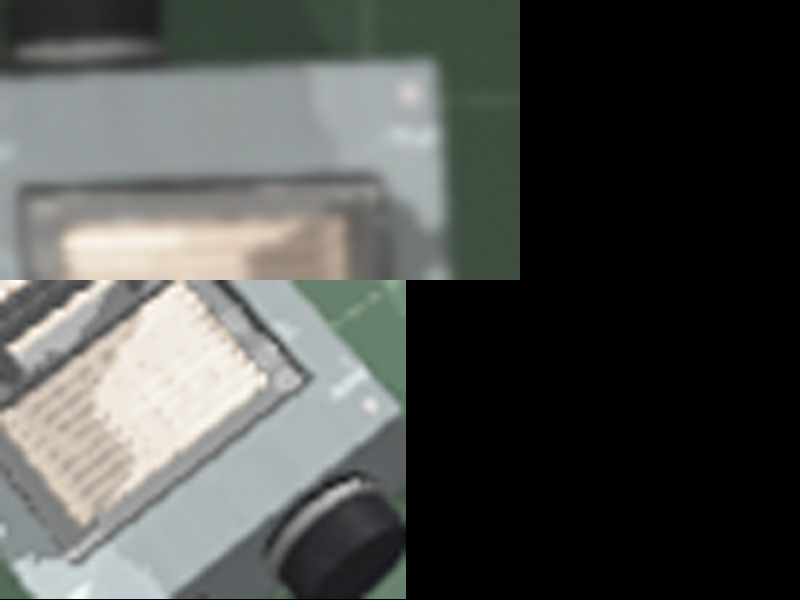

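Call:
play_rows(
  deltas=[255,0.2,0.7,-0.3,0,255,0.3,0.7,-0.2,0,255,0.3,0.7,0,0,255,0.3,0.7,0,0,255,0.3,0.7,0,0,255,0.3,0.7,0,0,255,0,0,0,0,255,0,0,0,0,255,0,0,0,0,255,0,0,0,0],
)

```text
time_s: 24.75
tcp_pos: [0.5154, -0.1864, 0.0874]
ee_rot: [[0.998, 0.021, -0.067], [0.067, -0.004, 0.998], [0.021, -1.0, -0.006]]
wrist_force: [14.3, 0.4, 4.2]
gripper_width: 0.914
```

```bash
python3 look.py u4
```

```text
tcp [ 515.4 -186.4   87.4] yaw 3.84 tool shift mm [ 27.2 -12.    0.9] roll rad 0.005 F [14.3  0.4  4.2] M [ 0.1  -4.05  0.04] w 0.914 t 24.75
[-7.  -2.9 87.4]
```

View pics/u4.png

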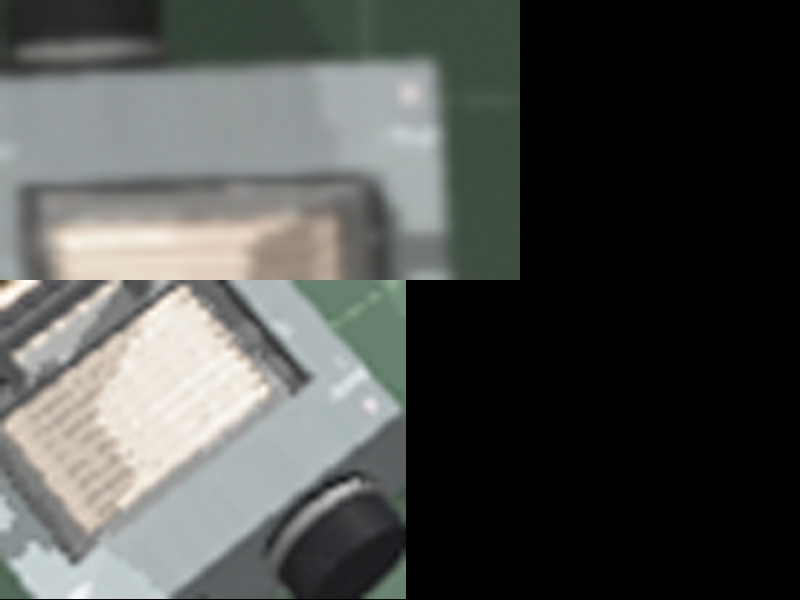

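The far end is inside and below the shallow lip, with about 2° of tilt left. Lowering the rest of the way.

Call:
play_rows(
  deltas=[255,0.3,0.7,0,0,255,0.3,0.7,0,0,255,0.3,0.7,0,0,255,0.4,0.7,0,0,255,0.4,0.5,0,0,255,0.4,0.3,0,0,255,0.4,0,0,0,255,0,0,0,0,255,0,0,0,0,255,0,0,0,0],
)

```text
time_s: 25.85
tcp_pos: [0.5163, -0.1863, 0.0838]
ee_rot: [[0.998, 0.018, -0.066], [0.067, -0.004, 0.998], [0.018, -1.0, -0.005]]
wrist_force: [10.8, 0.2, 8.1]
gripper_width: 0.92
```

```bash
python3 look.py u5
```

```text
tcp [ 516.3 -186.3   83.8] yaw 3.82 tool shift mm [ 26.3 -15.7   0.9] roll rad 0.0047 F [10.8  0.2  8.1] M [ 0.12 -3.22  0.08] w 0.92 t 25.85
[-6.1 -2.9 83.8]
```

View pics/u5.png

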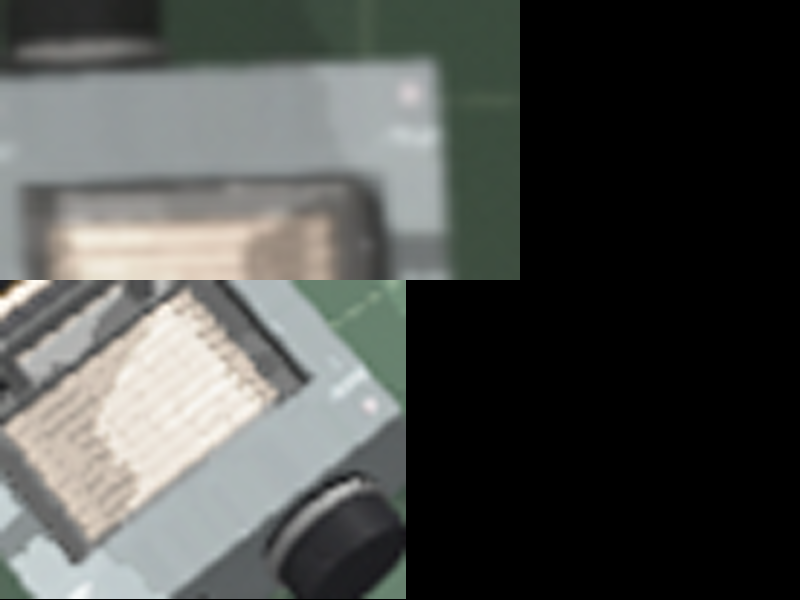

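Flat on the ledge (TCP z 83.8, matching 55+29). Easing it back toward the home wall.

Call:
play_rows(
  deltas=[255,0.5,-0.7,0,0,255,0.8,-0.5,0,0,255,1,0,0,0,255,1,0,0,0,255,1,0,0,0,255,1,0,0,0,255,1,0,0,0,255,1,0,0,0,255,0.7,0,0,0,255,0,0,0,0],
)

```text
time_s: 26.95
tcp_pos: [0.5172, -0.1862, 0.0838]
ee_rot: [[0.998, 0.002, -0.065], [0.065, -0.004, 0.998], [0.002, -1.0, -0.004]]
wrist_force: [-1.2, 0.1, 13.8]
gripper_width: 0.917
```

```bash
python3 look.py u6
```

```text
tcp [ 517.2 -186.2   83.8] yaw 3.75 tool shift mm [ 25.2 -16.2   0.9] roll rad 0.0036 F [-1.2  0.1 13.8] M [-0.8   0.04  0.08] w 0.917 t 26.95
[-5.2 -2.9 83.8]
```

Friction on the seal is holding it, with Fz up to 13.8 N. I'll relieve the down-force gradually while restraining it against the spring.

Call:
play_rows(
  deltas=[255,-0.5,-0.3,0,0,255,-0.5,-0.3,0,0,255,-0.5,-0.3,0,0,255,0,-0.3,0,0,255,0,-0.3,0,0,255,0,-0.3,0,0,255,0,-0.3,0,0,255,0,-0.3,0,0,255,0,0,0,0,255,0,0,0,0],
)

```text
time_s: 28.05
tcp_pos: [0.5176, -0.1862, 0.0841]
ee_rot: [[0.998, 0.006, -0.065], [0.065, -0.003, 0.998], [0.006, -1.0, -0.004]]
wrist_force: [8.0, -2.3, -0.8]
gripper_width: 0.912
```

```bash
python3 look.py u7
```

```text
tcp [ 517.6 -186.2   84.1] yaw 3.74 tool shift mm [ 24.8 -15.7   1. ] roll rad 0.0032 F [ 8.  -2.3 -0.8] M [-1.47 -2.22  0.13] w 0.912 t 28.05
[-4.8 -3.  84.1]
```

Call:
play_rows(
  deltas=[255,0.8,-0.1,-0.3,0,255,0.8,-0.1,-0.3,0,255,0.8,-0.1,0,0,255,0.8,-0.1,0,0,255,0.8,-0.1,0,0,255,0.8,-0.1,0,0,255,0.8,-0.1,0,0,255,0.8,-0.1,0,0,255,0,0,0,0,255,0,0,0,0],
)

```text
time_s: 29.15
tcp_pos: [0.5227, -0.186, 0.0842]
ee_rot: [[0.998, 0.003, -0.064], [0.064, -0.002, 0.998], [0.003, -1.0, -0.002]]
wrist_force: [6.2, -1.9, -1.5]
gripper_width: 0.92
```

```bash
python3 look.py u8
```

```text
tcp [ 522.7 -186.    84.2] yaw 3.69 tool shift mm [ 19.6 -15.7   1.1] roll rad 0.0025 F [ 6.2 -1.9 -1.5] M [-0.92 -1.84  0.12] w 0.92 t 29.15
[ 0.3 -3.1 84.2]
```

View pics/u8.png

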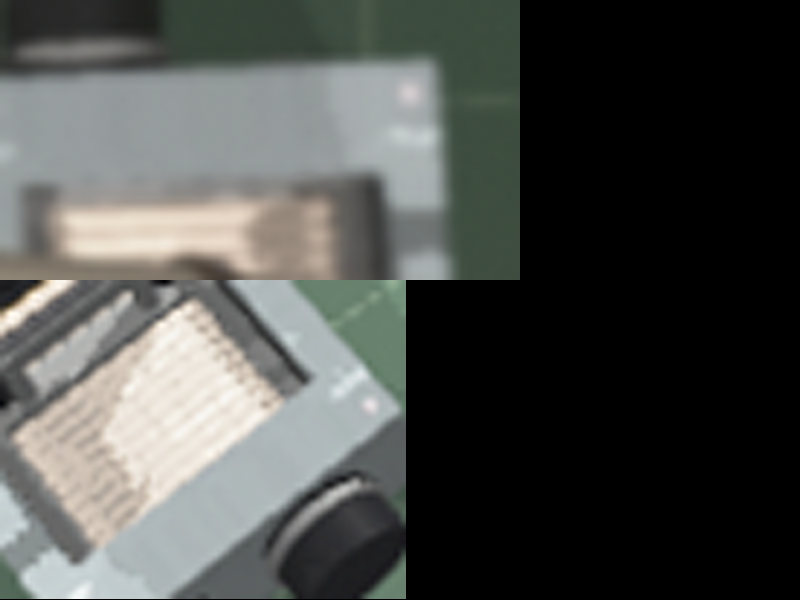

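Call:
play_rows(
  deltas=[255,0.8,-0.1,-0.3,0,255,0.8,-0.1,-0.3,0,255,0.8,-0.1,0,0,255,0.8,-0.1,0,0,255,0.8,-0.1,0,0,255,0.8,0,0,0,255,0.6,0,0,0,255,0,0,0,0,255,0,0,0,0,255,0,0,0,0],
)

```text
time_s: 30.25
tcp_pos: [0.5267, -0.1857, 0.0842]
ee_rot: [[0.998, 0.001, -0.063], [0.063, -0.001, 0.998], [0.0, -1.0, -0.001]]
wrist_force: [5.7, -2.4, -3.0]
gripper_width: 0.915
```

```bash
python3 look.py u9
```

```text
tcp [ 526.7 -185.7   84.2] yaw 3.62 tool shift mm [ 15.6 -15.8   1.2] roll rad 0.0013 F [ 5.7 -2.4 -3. ] M [-0.81 -1.58  0.21] w 0.915 t 30.25
[ 4.3 -3.  84.2]
```

Call:
play_rows(
  deltas=[255,0.5,0,-0.2,0,255,0.5,0,-0.2,0,255,0.5,0,0,0,255,0.5,0,0,0,255,0.5,0,0,0,255,0.5,0,0,0,255,0,0,0,0,255,0,0,0,0,255,0,0,0,0,255,0,0,0,0],
)

```text
time_s: 31.35
tcp_pos: [0.5276, -0.1857, 0.0841]
ee_rot: [[0.998, -0.004, -0.062], [0.062, 0.0, 0.998], [-0.004, -1.0, 0.0]]
wrist_force: [-4.3, -1.3, 5.1]
gripper_width: 0.92
```

```bash
python3 look.py u10
```

```text
tcp [ 527.6 -185.7   84.1] yaw 3.56 tool shift mm [ 14.7 -15.9   1.2] roll rad 0.0002 F [-4.3 -1.3  5.1] M [-1.01  0.81  0.25] w 0.92 t 31.35
[ 5.2 -3.  84.1]
```

View pics/u10.png

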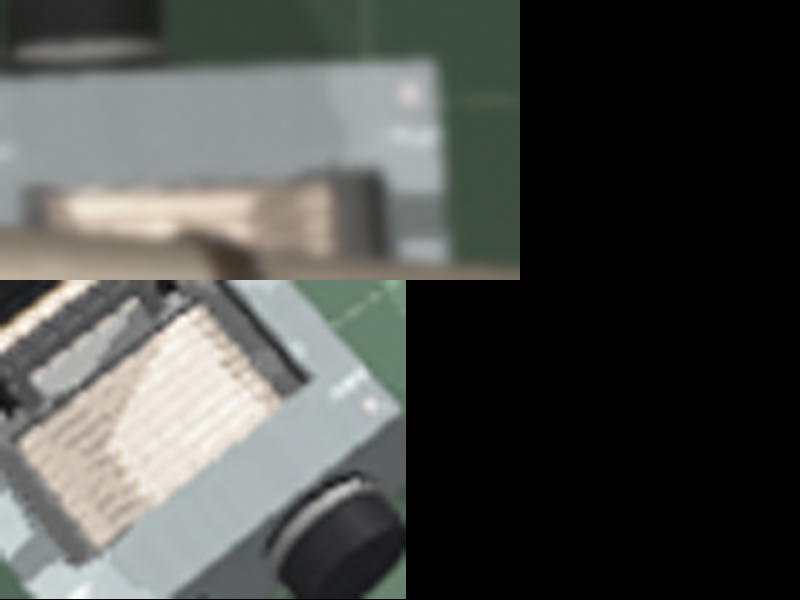

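Call:
play_rows(
  deltas=[255,0,-0.3,-0.2,0,255,0,-0.3,-0.2,0,255,0,-0.3,-0.2,0,255,0.3,-0.3,0,0,255,0.3,0,0,0,255,0.3,0,0,0,255,0,0,0,0,255,0,0,0,0,255,0,0,0,0,255,0,0,0,0],
)

```text
time_s: 32.45
tcp_pos: [0.5276, -0.1857, 0.0842]
ee_rot: [[0.998, -0.006, -0.062], [0.062, 0.001, 0.998], [-0.006, -1.0, 0.001]]
wrist_force: [-5.5, -0.3, 2.1]
gripper_width: 0.914
```

```bash
python3 look.py u11
```

```text
tcp [ 527.6 -185.7   84.2] yaw 3.54 tool shift mm [ 14.6 -15.9   1.3] roll rad -0.0002 F [-5.5 -0.3  2.1] M [-0.73  1.72  0.34] w 0.914 t 32.45
[ 5.2 -3.1 84.2]
```

It doesn't move under about 10 N toward +x, so it's on the home wall. Relaxing x, then pressing down.

Call:
play_rows(
  deltas=[255,-0.5,0,0,0,255,-0.5,0,0,0,255,-0.3,0.3,0,0,255,0,0.4,0,0,255,0,0.4,0,0,255,0,0.4,0,0,255,0,0.4,0,0,255,0,0.3,0,0,255,0,0,0,0,255,0,0,0,0],
)

```text
time_s: 33.55
tcp_pos: [0.5277, -0.1858, 0.0842]
ee_rot: [[0.998, -0.003, -0.062], [0.062, 0.001, 0.998], [-0.003, -1.0, 0.001]]
wrist_force: [-8.1, 2.5, 11.2]
gripper_width: 0.917
```

```bash
python3 look.py u12
```

```text
tcp [ 527.7 -185.8   84.2] yaw 3.55 tool shift mm [ 14.6 -15.9   1.3] roll rad 0.0001 F [-8.1  2.5 11.2] M [0.24 2.26 0.28] w 0.917 t 33.55
[ 5.3 -3.1 84.2]
```

Call:
play_rows(
  deltas=[255,-0.5,0,0,0,255,-0.5,0.2,0,0,255,-0.5,0.2,0,0,255,-0.3,0.2,0,0,255,0,0,0,0,255,0,0,0,0,255,0,0,0,0,255,0,0,0,0,255,0,0,0,0,255,0,0,0,0],
)

```text
time_s: 34.65
tcp_pos: [0.5277, -0.1858, 0.0842]
ee_rot: [[0.998, 0.001, -0.062], [0.062, 0.0, 0.998], [0.001, -1.0, 0.0]]
wrist_force: [-6.2, 3.2, 11.1]
gripper_width: 0.916
```

```bash
python3 look.py u13
```

```text
tcp [ 527.7 -185.8   84.2] yaw 3.57 tool shift mm [ 14.7 -15.8   1.3] roll rad 0.0003 F [-6.2  3.2 11.1] M [0.51 1.61 0.21] w 0.916 t 34.65
[ 5.3 -3.1 84.2]
```

View pics/u13.png

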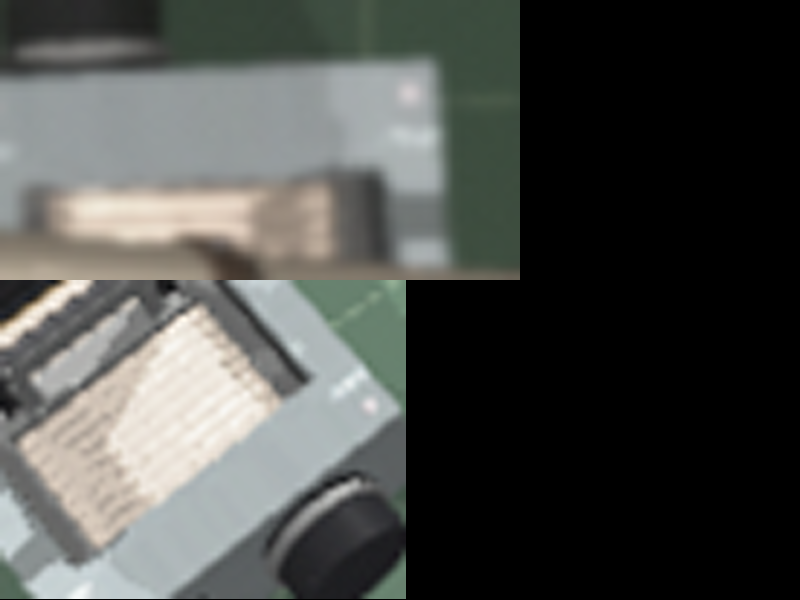

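Call:
play_rows(
  deltas=[255,-0.5,0.2,-0.2,0,255,-0.5,0.2,-0.2,0,255,-0.5,0.2,-0.2,0,255,-0.5,0.1,0,0,255,0,0,0,0,255,0,0,0,0,255,0,0,0,0,255,0,0,0,0,255,0,0,0,0,255,0,0,0,0],
)

```text
time_s: 35.75
tcp_pos: [0.5277, -0.1858, 0.0841]
ee_rot: [[0.998, 0.005, -0.063], [0.063, 0.001, 0.998], [0.005, -1.0, 0.0]]
wrist_force: [-4.0, 6.4, 12.0]
gripper_width: 0.915
```

12 N down held. Relaxing all forces before opening.

Call:
play_rows(
  deltas=[255,-0.4,0,0.4,0,255,-0.4,-0.3,0.4,0,255,-0.4,-0.4,0.3,0,255,-0.4,-0.4,0,0,255,0,-0.4,0,0,255,0,-0.4,0,0,255,0,0,0,0,255,0,0,0,0,255,0,0,0,0,255,0,0,0,0],
)

```text
time_s: 36.75
tcp_pos: [0.527, -0.1858, 0.0842]
ee_rot: [[0.998, 0.007, -0.062], [0.062, -0.0, 0.998], [0.007, -1.0, -0.001]]
wrist_force: [4.7, 0.5, 0.9]
gripper_width: 0.918
```

Call:
play_rows(
  deltas=[255,0.4,0,0,0,255,0.4,0,0,0,255,0.4,0,0,0,255,0.3,0,0,0,255,0,0,0,0,255,0,0,0,0,255,0,0,0,0,255,0,0,0,0,255,0,0,0,0,255,0,0,0,0],
)

```text
time_s: 37.75
tcp_pos: [0.527, -0.1858, 0.0841]
ee_rot: [[0.998, 0.004, -0.062], [0.062, -0.0, 0.998], [0.004, -1.0, -0.0]]
wrist_force: [6.3, 1.1, 0.4]
gripper_width: 0.916
```

```bash
python3 look.py u14; python3 - <<'E'
from station import r
s=r.sense(); print(s["joints"],s["effort"],s["wrist_force"],s["moment"])
E
```

```text
tcp [ 527.  -185.8   84.1] yaw 3.58 tool shift mm [ 15.3 -15.8   1.3] roll rad 0.0004 F [6.3 1.1 0.4] M [ 0.05 -1.65  0.11] w 0.916 t 37.75
[ 4.7 -3.1 84.1]
[-2.80459697e+00  2.35691052e+01 -1.94539124e+01 -5.19633308e-04
 -4.67443490e+01 -8.36170253e+01] [ -1.52454503 -35.66677094  11.32834554   2.66572617  -1.7368811
  -0.10351513] [5.09790855 0.97909193 0.80122027] [ 0.05561696 -1.65322605  0.04949079]
```

Call:
play_rows(
  deltas=[255,0.5,0,0,0,255,0.5,0,0,0,255,0.5,0,0,0,255,0.5,0,0,0,255,0,0,0,0,255,0,0,0,0,255,0,0,0,0,255,0,0,0,0,255,0,0,0,0,255,0,0,0,0],
)

```text
time_s: 38.85
tcp_pos: [0.527, -0.1858, 0.0841]
ee_rot: [[0.998, -0.0, -0.062], [0.062, -0.0, 0.998], [-0.0, -1.0, -0.0]]
wrist_force: [2.3, 2.2, 5.3]
gripper_width: 0.919
```

Call:
play_rows(
  deltas=[255,0.3,-0.3,0,0,255,0.3,-0.3,0,0,255,0.3,-0.3,0,0,255,0.3,-0.2,0,0,255,0,0,0,0,255,0,0,0,0,255,0,0,0,0,255,0,0,0,0,255,0,0,0,0,255,0,0,0,0],
)

```text
time_s: 39.85
tcp_pos: [0.5275, -0.1857, 0.0842]
ee_rot: [[0.998, -0.002, -0.062], [0.062, 0.0, 0.998], [-0.002, -1.0, 0.0]]
wrist_force: [0.2, -2.2, -4.0]
gripper_width: 0.919
```

Close to neutral and back at the home position. Small lowering, then open.

Call:
play_rows(
  deltas=[255,0,0.3,0,0,255,0.2,0.2,0,0,255,0,0,0,0,15,0,0,0,0,10,0,0,0,0,5,0,0,0,0,0,0,0,0,0,0,0,0,0,0,0,0,0,0,0,0,0,0,0,0],
)

```text
time_s: 40.85
tcp_pos: [0.5286, -0.1857, 0.0844]
ee_rot: [[0.998, -0.0, -0.062], [0.062, 0.0, 0.998], [-0.0, -1.0, 0.0]]
wrist_force: [-0.1, -0.3, 0.2]
gripper_width: 1.002
```

```bash
python3 look.py u15; python3 - <<'E'
from h import *; from station import eyes
s=eyes.capture("scene"); crop(s,110,160,260,320,5,"v1.png")
E
```

```text
tcp [ 528.6 -185.7   84.4] yaw 3.56 tool shift mm [ 13.7 -15.6   1.2] roll rad 0.0002 F [-0.1 -0.3  0.2] M [-0.02 -0.02 -0.04] w 1.002 t 40.85
[ 6.2 -3.  84.4]
```

View pics/v1.png

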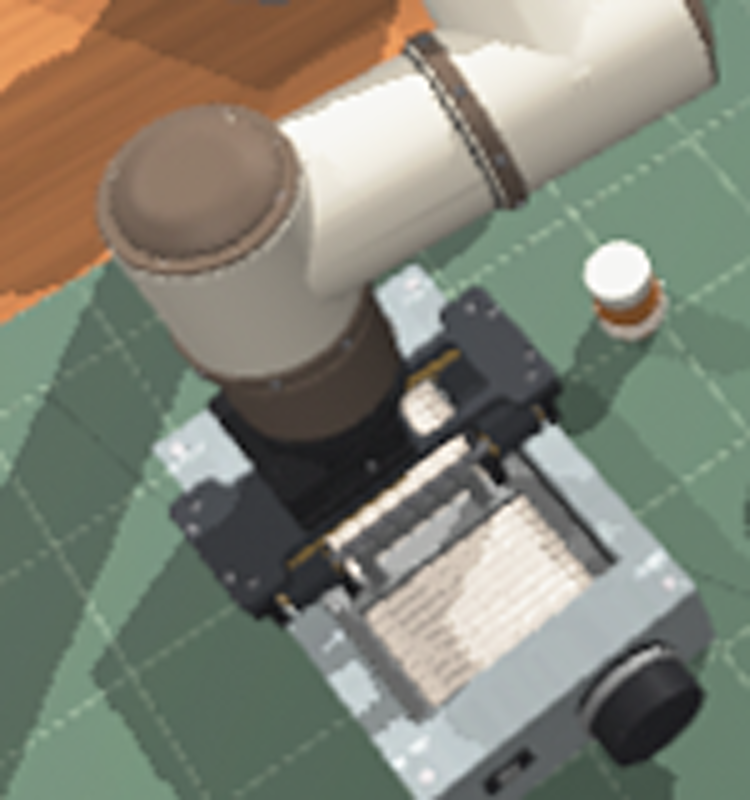

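Call:
play_rows(
  deltas=[0,0,-3,0,0,0,0,-5,0,0,0,0,-8,0,0,0,0,-10,0,0,0,0,-10,0,0,0,0,-4,0,0,0,0,0,0,0,255,0,0,0,0,255,0,0,0,0,255,0,0,0,0],
)

```text
time_s: 42.0
tcp_pos: [0.5283, -0.1856, 0.1239]
ee_rot: [[0.998, -0.001, -0.062], [0.062, 0.0, 0.998], [-0.001, -1.0, 0.0]]
wrist_force: [-0.3, -0.1, -0.4]
gripper_width: 0.811
```

```bash
python3 - <<'E'
from h import *; from station import eyes,r
plan(r,.5286,-.1857,.112,3.55)
s=eyes.capture("scene"); crop(s,110,180,260,320,5,"v2.png")
E
```

```text
tcp [ 528.3 -185.6  123.9] yaw 3.56 tool shift mm [ 0.4 11.9 -0.1] roll rad 0.0002 F [-0.3 -0.1 -0.4] M [-0.01 -0.01  0.01] w 0.811 t 42.0
```

View pics/v2.png

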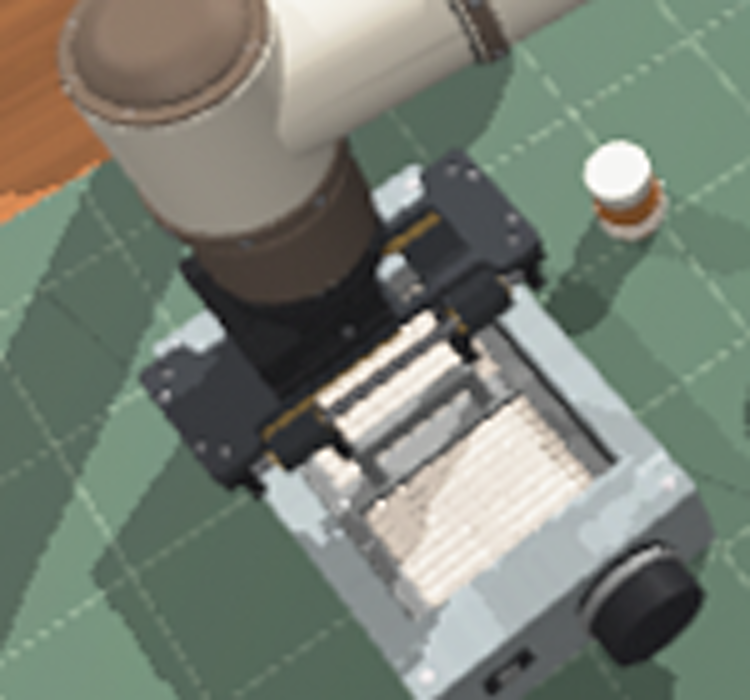

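Released and clear. I'll close the fingers and press once more from straight above on the bar top, so the sealing push doesn't depend on wall friction.

Call:
play_rows(
  deltas=[255,0,0,0,0,255,0,0,0,0,255,0,0,0,0,255,0,0,0,0,255,0,2,0,0,255,0,2,0,0,255,0,2,0,0,255,0,2,0,0,255,0,2,0,0,255,0,0,0,0],
)

```text
time_s: 43.05
tcp_pos: [0.529, -0.186, 0.1154]
ee_rot: [[0.998, 0.001, -0.063], [0.063, -0.001, 0.998], [0.001, -1.0, -0.001]]
wrist_force: [-0.9, -0.0, 5.1]
gripper_width: 0.01
```

Call:
play_rows(
  deltas=[255,0,0.5,0,0,255,0,0.5,0,0,255,0,0.5,0,0,255,0,0.5,0,0,255,0,0.4,0,0,255,0,0.4,0,0,255,0,0.3,0,0,255,0,0,0,0,255,0,0,0,0,255,0,0,0,0],
)

```text
time_s: 44.05
tcp_pos: [0.5291, -0.1861, 0.1153]
ee_rot: [[0.998, 0.002, -0.064], [0.064, -0.002, 0.998], [0.002, -1.0, -0.002]]
wrist_force: [-6.7, 2.5, 19.0]
gripper_width: 0.005
```

19 N down, below the 30 N limit; the bar top at 115 mm means the mat is about 3 mm thick, which also fits the earlier heights. Backing off and clearing away.

Call:
play_rows(
  deltas=[255,0,-0.5,0,0,255,0,-1,0,0,255,0,-1,0,0,255,0,-1.5,0,0,255,0,-3,0,0,255,0,-8,0,0,255,0,-15,0,0,255,0,-20,0,0,255,0,-20,0,0,255,0,-20,0,0],
)

```text
time_s: 45.05
tcp_pos: [0.5286, -0.1857, 0.2023]
ee_rot: [[0.998, -0.0, -0.062], [0.062, -0.0, 0.998], [-0.0, -1.0, -0.0]]
wrist_force: [-0.4, 0.2, 0.2]
gripper_width: 0.005
```

Call:
play_rows(
  deltas=[255,0,-10,10,0,255,0,0,25,0,255,0,0,35,0,255,0,0,40,0,255,0,0,40,0,255,0,0,40,0,255,0,0,40,0,255,0,0,30,0,255,0,0,15,0,255,0,0,5,0],
)

```text
time_s: 46.05
tcp_pos: [0.5107, 0.0953, 0.2111]
ee_rot: [[0.998, -0.001, -0.064], [0.064, -0.0, 0.998], [-0.001, -1.0, -0.0]]
wrist_force: [-0.0, -0.0, 0.4]
gripper_width: 0.008
```

```bash
python3 - <<'E'
from h import *; from station import eyes,r
import pickle
plan(r,.5286,-.1857,.112,3.55)
s=eyes.capture("scene");c=eyes.capture("top"); pickle.dump((c,s),open("w.pkl","wb"))
crop(s,130,200,260,335,4.4,"w2.png");crop(c,400,155,500,280,4.8,"w1.png")
cv2.imwrite("pics/w3.png",c["img"])
E
```

```text
tcp [510.7  95.3 211.1] yaw 3.69 tool shift mm [-2.000e-01  9.910e+01 -2.815e+02] roll rad 0.0025 F [-0.  -0.   0.4] M [ 0.   -0.03 -0.  ] w 0.008 t 46.05
```

View pics/w1.png

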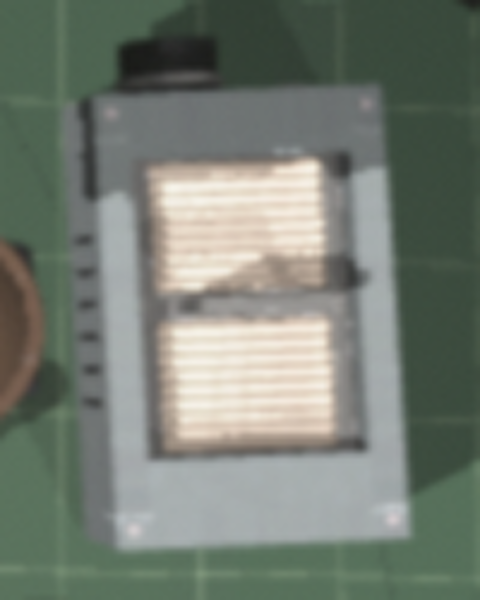

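View pics/w2.png

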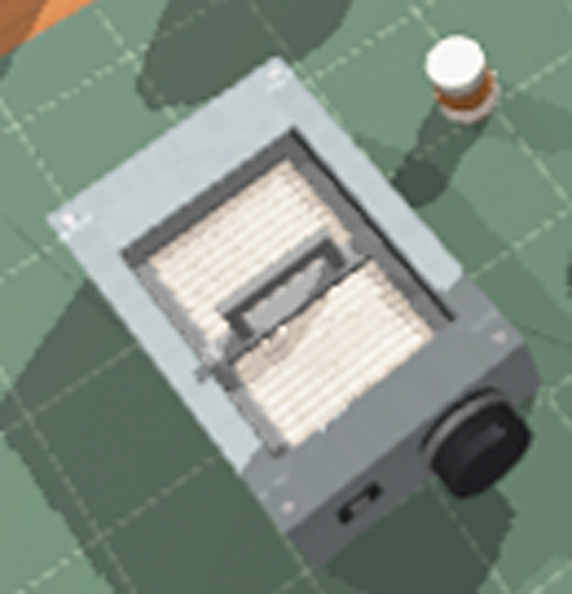

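View pics/w3.png

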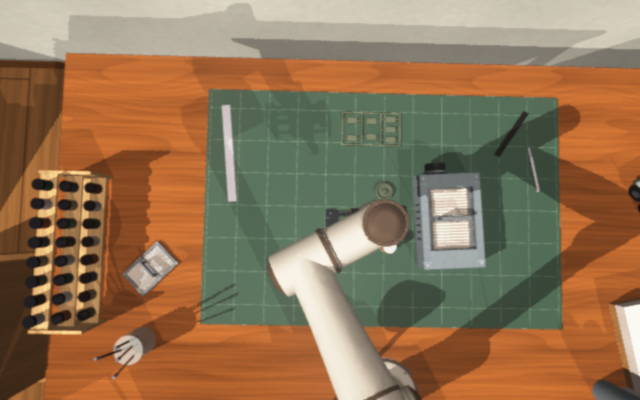

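```bash
python3 - <<'E'
from h import *; import pickle
c,s=pickle.load(open("w.pkl","rb"))
k=4.4
P=lambda x,y,z:L(f(s,x,y,130,200,k,z))
op=[P(*p,.087) for p in((293,128),(455,318),(282,452),(122,255))]; print("open",op,np.mean(op,0))
print("bar",P(222,314,.115),P(330,238,.115))
# pleat/frame lines at z=.070: cross bar of tray middle; pleat corners far/near
print("pleat",[P(*p,.070) for p in((290,160),(150,262),(437,333),(290,450))])
# top: tray cross-rib centre row ~308 @ z .07 and opening
Q=lambda x,y,z:L(f(c,x,y,400,155,4.8,z))
print("top open",Q(140,157,.087),Q(345,153,.087),Q(152,457,.087),Q(365,448,.087)); print("rib",Q(165,310,.07),Q(345,300,.07),"pleat near L/R",Q(165,445,.07),Q(333,437,.07))
E
```

```text
open [array([-83.1,  66. ,  87. ]), array([95.9, 65.2, 87. ]), array([ 94.4, -61.7,  87. ]), array([-81.2, -64.7,  87. ])] [ 6.5  1.2 87. ]
bar [ 10.5 -40.2 115. ] [ 13.5  36.7 115. ]
pleat [array([-74.9,  52.9,  70. ]), array([-75.1, -54.2,  70. ]), array([88.7, 52.7, 70. ]), array([ 89. , -57.6,  70. ])]
top open [98.3 60.8 87. ] [ 95.6 -64.2  87. ] [-81.8  64.5  87. ] [-82.1 -64.2  87. ]
rib [ 5.4 46.3 70. ] [  6.8 -64.7  70. ] pleat near L/R [-76.2  51.4  70. ] [-75.9 -51.7  70. ]
```

```bash
python3 - <<'E'
from h import *; import pickle
c,s=pickle.load(open("c0.pkl","rb"))
g=lambda x,y:f(c,x,y,265,165,6,.015)[:2]*1000
out=[g(*p) for p in((103,112),(352,82),(408,470),(155,503))]; ce=np.mean(out,0)
a=np.radians(9);R=np.array([[np.cos(a),np.sin(a)],[-np.sin(a),np.cos(a)]])
for p in((133,140),(335,113),(383,450),(175,478)): print("pleat",np.round(R@(g(*p)-ce),1))
gs=lambda x,y:f(s,x,y,270,160,7,.015)[:2]*1000
out=[gs(*p) for p in((262,57),(583,296),(395,492),(72,232))]; ce=np.mean(out,0)
for p in((268,92),(112,232),(540,300),(395,455)): print("pleat scene",np.round(R@(gs(*p)-ce),1))
E
```

```text
pleat [84.3 50.8]
pleat [ 84.  -52.9]
pleat [-88.5 -53.3]
pleat [-87.9  52.5]
pleat scene [-84.5  52.2]
pleat scene [-84.9 -52.3]
pleat scene [85.  50.5]
pleat scene [ 88.8 -52. ]
```

```bash
python3 - <<'E'
from station import r
print(r.finish_job())
E
```

```text
the job is handed in; nothing more can be done
None
```

The cassette is back in the dust extractor and released, and the job was handed in at about 46 s of the 70 s allowed; no verdict was reported.

**What I did:**
- I gripped the handle bar by its ends and tilted the cassette by resting its far end on the shallow lip.
- I pushed the nose in under the deep lip against the sprung bar. The push read up to about 15.5 N, which includes friction on the seal.
- I lowered the far end inside the shallow lip and eased the cassette back until it stopped against the home wall.
- I pressed it down at about 11–12 N for roughly 2 s while still gripping it. After letting go, I pressed once more on the bar top with closed fingers, up to 19 N at the wrist, then moved the arm clear.

**Last checks:**
- **At home:** the cassette did not move under about 10 N toward the wall.
- **Height:** the tool height matched a cassette lying flat on the ledges; the mat appears to be about 3 mm thick.
- **Final pictures:** it lies level and parallel under both lips. The sprue, jar and wheel look unmoved, though the arm partly hides the jar in the top view.
- **Contact:** the wrist force was near zero when I handed in.

**Checks that disagreed:**
- **Position along the extractor:** the middle rib puts the cassette within about 1 mm of home. The pleat edges and the handle bar read 4–6 mm too far toward the home wall, which that wall rules out. I trusted the force check over those pictures.
- **Second press:** it went above the 12 N I was aiming for, but stayed under the 30 N limit.

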